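# Hang the saddle block over the bench rail

### The arm

A 7-joint arm with a two-finger parallel gripper is mounted at the origin on the work surface. World frame = base frame: x ahead of the robot, y to its left, z up, the work surface at z = 0. Lengths are in mm, angles in rad, forces in N, time in s.
With the tool pointing down it reaches from about 400 to 900 mm from the base axis. Payload 5.5 kg.
Tool frame: the origin (TCP) lies at the very end of the fingers, on their centre line; the grasp point (between the pads) lies 19 mm behind it; z points along the fingers, y is the line along which they close (so a half turn about z gives the same grasp; the last joint's range is limited). The gripper opens to 85 mm and grips with 20 to 120 N. Pads are 22 mm wide; open, the fingers measure 114 mm over their backs; the gripper's body (76 mm by 85 mm) begins 54 mm behind the grasp point. The pads swing forward as they close: fully open they stand 13 mm farther back than shut.
Start: joints at [1.613, 0.501, -0.427, 1.55, 0.221, 1.138, -0.21], TCP at [142.391, -634.212, 231.31] pointing down, gripper open.
Joint ranges: [-2.88, 2.88], [-0.31, 2.03], [-1.54, 1.56], [0.2, 2.42], [-1.41, 4.55], [0.19, 2.02], [-2.57, 2.57]. Speed limits (rad/s): [2.57, 2.57, 3.14, 3.14, 3.14, 3.14, 3.14].

### API

Orientations are given as a unit quaternion [w, x, y, z].
In Python, from bench import manip gives the robot as it stands. The module is installed in compiled form; this text tells all that it offers.
- The arm moves only by the tool send_rows, never from a script. Its argument "moves" is a list of rows, each a list of 7 numbers: the shift along the tool's x, y, z in units of 50 mm (1.0 is 50 mm), then the turn, a rotation vector about the tool's x, y, z in units of 6 degrees (1.0 is 6 degrees), then the finger opening in mm, from 0 to 85.4. In form: [[x, y, z, ax, ay, az, claw], ...]. A call has exactly 8 rows; each row is the pose to reach, as a shift and turn from the pose commanded when the call began, along the tool's axes at that moment; what a row does not reach only later rows make up. A row lasts 1/10 s, in which the tool goes at most 50 mm and 8.59 degrees, less where a joint would pass 70% of its speed; a pose out of reach is approached as far as the arm can. A call with a gripper value outside its range is refused whole. The fingers move at their own pace and stop on an object; "grip_force" is the grip in N (left out, the last holds). Time passes only in rows, so rows that repeat a pose let the fingers close, or fill a call up. It gives the time, the measured TCP pose, the force, the opening and the grip force at its end, in the units of the state.
- manip.get_state(): the state, without advancing time (a new reading comes with each control period).
- manip.grab_frame(name): name is "scene" or "top"; returns a dict with "img" (480x640x3 uint8, blue, green, red), "mtx" (3x3 intrinsics, pixels), "dist" ([k1, k2, p1, p2, k3] as OpenCV has them; the pictures are not rectified), "R" (3x3) and "t" (3): a world point X has camera coordinates R X + t. Camera axes: x right, y down, z forward; pixel columns grow to the right and rows downward; lengths in mm; the calibration is good to about 2 mm. A picture is of the moment at which its call begins. There is no depth.
- manip.hand_in(): hands the job in; it is judged then, once.
The state is a dict: "time_s": time; "qpos": joint angles; "qvel": joint speeds; "tau": joint torques, N m; "tcp_pos": TCP position; "tcp_rot": TCP orientation; "force": force on the tool from outside, world axes, zero at the start; "ft_torque": the same for the moment, N m; "grip_width": finger opening in mm; "gripper_force": force on a finger pad.
Only numpy, scipy, OpenCV 4.12 (cv2) and the standard library are available. Lean on these libraries where they do the work, as an engineer would, in place of code of your own. Each camera call takes 0.05 s, during which the arm holds its last target. There are 200 camera calls.

### The job

Turn over the loose grey saddle block that lies on its back, setting it down on its side on the bench and letting go part-way to take it again another way. Then lower it gently over the rail's bar, slot down and square to the bar, midway between the two dark collars, until the roof of its slot rests on the bar. Let go, and leave the other things on the bench where they are.

Things in the scene. Friction and masses are not known exactly. Their poses are not given: they have to be found in the camera images.
- saddle: Loose U-shaped grey plastic block, 0.25 kg. 78 mm across (x), 45 wide (y), 110 high (z). Crown z 0 to 40 mm, its outer face black rubber; two legs z 40 to 110 mm at x 21 to 39 and -39 to -21 mm. Slot 42 mm wide, 70 deep, open through along y. Origin: centre of the crown's outer face; +z points to the leg tips: up at the start, down when draped. Stands steadily on any face.
- slot_roof (a point): Middle of the flat roof of the saddle block's slot, 40 mm from the block's origin along its z; axes as the block's. The block can be gripped across its 45 mm width on crown or legs (end faces flat and flush), or a leg across its 18 mm.
- rail: Fixed rail: level round steel bar, 32 mm diameter, 335 long, along the rail's y, axis 160 mm up, on yellow posts 30 x 12 mm at y = -125 and 170 mm (feet 100 x 50). Dark collars, 42 mm diameter, at y = -77 to -65 and 65 to 77 mm; bare between. A fixed block like the loose one already hangs at y = 125 mm, top 216 mm up. Origin: on the bench under the bar, midway between the collars, z up.
- seat (a point): Point on top of the rail's bar, midway between the two collars, 176 mm above the bench; axes as the rail's (y along the bar, z up).
- angle: Loose bystander: an L-shaped angle piece of the same grey plastic, foot 78 x 45 x 20 mm, upright 18 mm thick, 88 mm high. Origin under the middle of the foot. Not to be moved.
- wrench: Loose bystander: a 190 mm steel wrench lying flat along its x. Origin under its middle. Not to be moved.
- screwdriver: Loose bystander: a screwdriver lying along its x. Not to be moved.
- can: Loose bystander: an upright blue can, 60 mm across and 150 mm high. Origin under its middle. Not to be moved.
- bolt_pot: Loose bystander: an open steel pot, 76 mm across and 75 mm high. Origin under its middle. Not to be moved.
Not all that is in view belongs to the job. Leave any yellow look-alike of the saddle alone.

How it is judged (in metres and radians):
On the way:
1. the saddle block is set down on its side (or end) on the bench and let go (angle between saddle's own z axis and vertical between 1.4 and 1.75 rad and height (world z) of slot_roof below 0.06 m and linear speed of saddle below 0.02 m/s and angular speed of saddle below 0.2 rad/s and contact force between saddle and the fingers below 0.1 N), for 0.2 s.
At the end, for the whole second after the job is handed in: The saddle block hangs legs down on the bar (tilt within 0.24 rad, slot along the bar within 0.15 rad), slot roof resting on the bar (within 6 mm in height, 12 mm across), its middle within 25 mm of midway between the collars, at rest and released (x of slot_roof in the frame of seat between -0.012 and 0.012 m and y of slot_roof in the frame of seat between -0.025 and 0.025 m and z of slot_roof in the frame of seat between -0.005 and 0.006 m and angle between saddle's own z axis and vertical above 2.9 rad and angle between the y axis of saddle and the y axis of rail, either way round below 0.15 rad and contact force between saddle and rail above 0.5 N and linear speed of saddle below 0.02 m/s and angular speed of saddle below 0.2 rad/s and contact force between saddle and the fingers below 0.1 N); the robot touches nothing.
It fails at once if a bystander (angle piece, wrench, screwdriver, can, bolt pot) is moved by more than 40 mm (distance of any of angle, wrench, screwdriver, can, bolt_pot from where it was at the start of the episode above 0.04 m).
It fails at once if the saddle block is dropped or driven onto the rail (over 80 N) (contact force between saddle and rail above 80 N).
It also fails if it takes over 69 s, if anything falls off the work surface, if the arm or the gripper's body presses on something with over 40 N, if the wrist force passes 120 N, or if a joint passes its speed limit or range.

## Working session

There is one attempt and no reset: what is moved stays moved. The work goes in short steps, Python scripts to look and compute and a tool call to move; the robot and the scene stay as the last step left them, time stands still between calls to the robot, and variables do not carry over. Pictures are saved under pics/ and viewed, at most 13 in all, crops included, and the job is handed in when it is done.

Besides the shell and the picture viewer there is one more tool, called after ">>>" by a JSON object that holds its "method" and its "body". send_rows: Moves the arm, as the interface text tells. Its arguments: {"type":"object","properties":{"moves":{"type":"array","items":{"type":"array","items":{"type":"number"}}},"grip_force":{"type":"number"}},"required":["moves"]}

```bash
mkdir -p pics; python3 - <<'E'
from bench import manip
import cv2,pickle
s=manip.get_state();print(s)
for n in("scene","top"):
    f=manip.grab_frame(n);pickle.dump(f,open(n+'.pkl','wb'));cv2.imwrite(f'pics/{n}0.png',f['img']);print(n,f['mtx'],f['dist'],f['R'],f['t'])
E
```

```text
{'time_s': 0.0, 'qpos': array([ 1.6131902 ,  0.50184989, -0.42678871,  1.55145051,  0.22084731,
        1.1383079 , -0.2103014 ]), 'qvel': array([-0.00213148, -0.00099722,  0.00054045,  0.00019268, -0.00056687,
       -0.00059839, -0.00109903]), 'tau': array([-5.41640493e-04, -5.69532394e+01, -5.81609622e+00, -2.80941725e+01,
        1.07904203e-02,  1.18706468e-02,  4.51009981e-06]), 'tcp_pos': array([ 142.14855215, -633.55498001,  230.25764904]), 'tcp_rot': array([-9.69613256e-04,  9.93907372e-01,  1.10214271e-01, -9.65468686e-05]), 'force': array([ 0.42774614, -0.46876491,  0.22558703]), 'ft_torque': array([-0.00097918, -0.02390613,  0.0242072 ]), 'gripper_force': 0.0, 'grip_width': 85.12405674736281}
scene [[535.80476035   0.         312.97012417]
 [  0.         535.80476035 240.72666234]
 [  0.           0.           1.        ]] [-0.05834075  0.          0.          0.          0.        ] [[-0.76129877  0.6482339  -0.01473033]
 [ 0.40583783  0.45866034 -0.79052283]
 [-0.50568749 -0.60780219 -0.61225539]] [ 445.79066768 -110.59292961 1583.35037928]
top [[494.84541315   0.         319.6465984 ]
 [  0.         494.84541315 243.16324421]
 [  0.           0.           1.        ]] [-0.02714473  0.          0.          0.          0.        ] [[-0.01720518 -0.99984783 -0.0028804 ]
 [-0.99596845  0.01739195 -0.08800205]
 [ 0.08803875  0.0013547  -0.99611613]] [ -19.56134857  596.16818462 1354.31906735]
```

View pics/scene0.png

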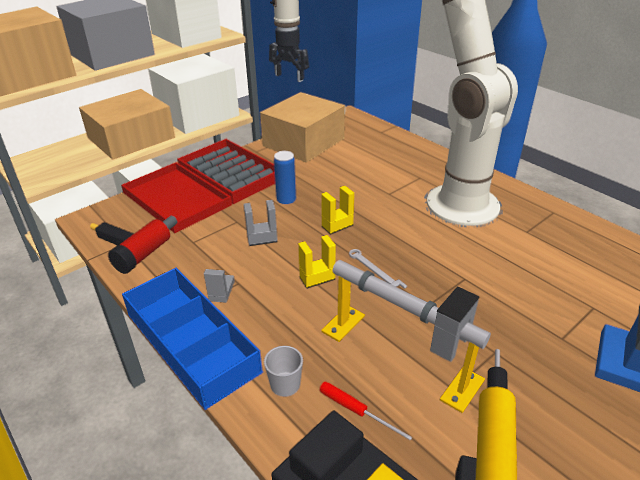

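View pics/top0.png

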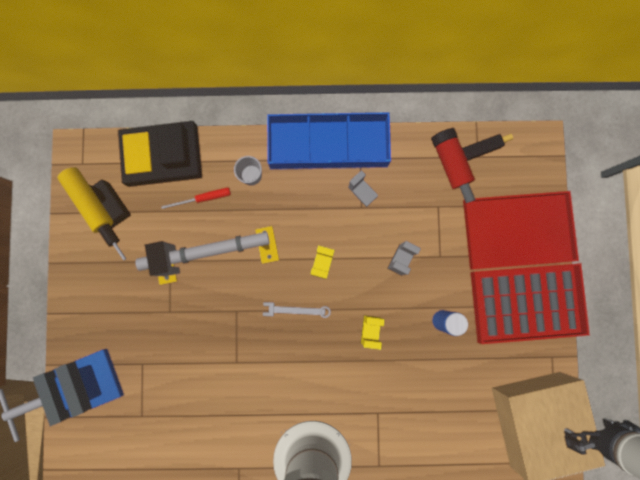

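Candidates: the grey U at scene (261,222) / top (404,258); the grey L at scene (219,285) / top (363,189), which is the angle piece; yellow U's at scene (338,210) and (317,262), which are look-alikes; and the grey block on the rail at scene (455,322), which is fixed. The first fits: grey, loose, U-shaped, legs up. I'll confirm it in an enlarged crop.

```bash
python3 - <<'E'
import cv2,pickle,numpy as np
s=pickle.load(open('scene.pkl','rb'))['img'];t=pickle.load(open('top.pkl','rb'))['img']
def c(i,x,y,w,h,k): return cv2.resize(i[y:y+h,x:x+w],None,fx=k,fy=k,interpolation=cv2.INTER_CUBIC)
a=np.hstack([c(s,230,190,65,60,6),c(t,375,230,65,60,6)])
b=c(t,130,215,195,60,4)
a=cv2.resize(a,(780,360));b=cv2.resize(b,(780,240))
cv2.imwrite('pics/crop1.png',np.vstack([a,b]))
cv2.imwrite('pics/crop2.png',c(s,320,245,195,150,4))
E
```

```text
(no output)
```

View pics/crop1.png

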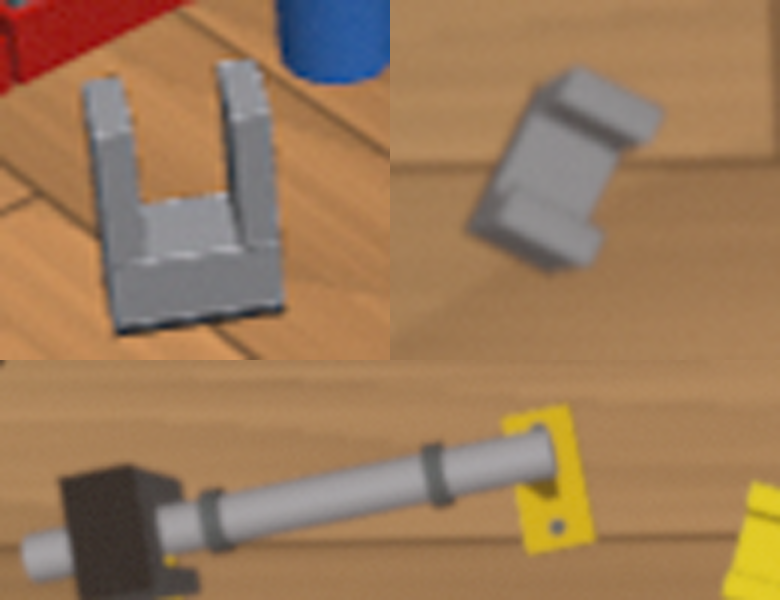

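View pics/crop2.png

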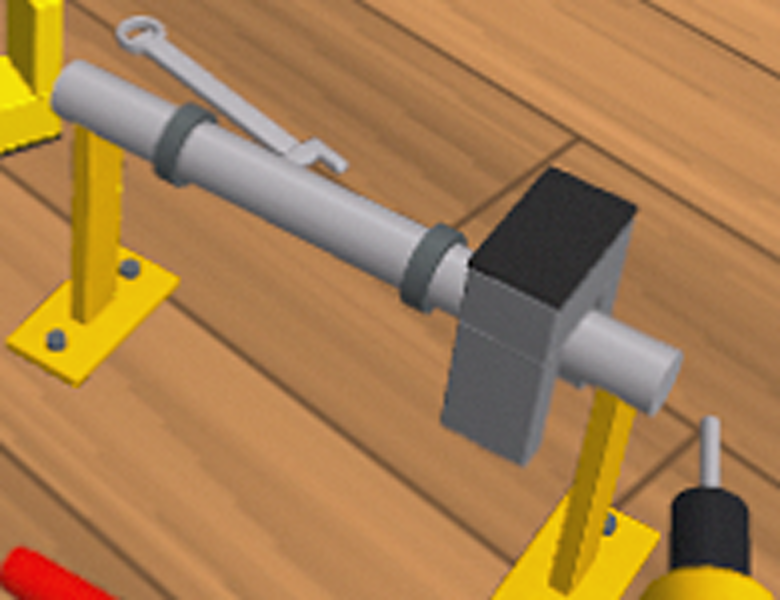

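The crop confirms it: the grey U at scene (261,222) has its legs up and the black rubber face down on the bench. The collars show at scene crop (185,144) and (433,268). Next I fit the poses, and check the arm against xArm7-like kinematics to plan feasible pitches.

```bash
cat > lib.py <<'E'
import numpy as np,cv2,pickle
from scipy.optimize import least_squares
from scipy.spatial.transform import Rotation as Ro
def proj(f,X): return cv2.projectPoints(np.float64(X),cv2.Rodrigues(f['R'])[0],f['t'],f['mtx'],f['dist'])[0][:,0]
def uc(p,k,o): return (np.float64(p)+.5)/k-.5+o
def w(p,L): # p=x,y,yaw
    L=np.float64(L);c,s=np.cos(p[2]),np.sin(p[2]);return L@np.array([[c,s,0],[-s,c,0],[0,0,1]])+[p[0],p[1],0]
def dh(al,a,d,th):
    ca,sa,ct,st=np.cos(al),np.sin(al),np.cos(th),np.sin(th)
    return np.array([[ct,-st,0,a],[st*ca,ct*ca,-sa,-d*sa],[st*sa,ct*sa,ca,d*ca],[0,0,0,1]])
H=np.pi/2
def fk(q,off=0,tool=172.):
    T=dh(0,0,267,q[0]+off)
    for a in [(-H,0,0,1),(H,0,293,2),(H,52.5,0,3),(H,77.5,342.5,4),(H,0,0,5),(-H,76,97+tool,6)]: T=T@dh(a[0],a[1],a[2],q[a[3]])
    return T
LO=np.array([-2.88,-.31,-1.54,.2,-1.41,.19,-2.57]);HI=np.array([2.88,2.03,1.56,2.42,4.55,2.02,2.57])
E
python3 - <<'E'
from lib import *
S=pickle.load(open('scene.pkl','rb'));T=pickle.load(open('top.pkl','rb'))
L=[[39,22.5,110],[21,22.5,110],[39,-22.5,110],[21,-22.5,110],[-21,22.5,110],[-39,22.5,110],[-21,-22.5,110],[-39,-22.5,110]]
sp=uc([(95,140),(131,130),(83,82),(120,77),(233,122),(270,112),(218,64),(253,60),(118,333),(284,309)],6,[230,190])
tp=uc([(190,65),(163,105),(274,108),(250,145),(125,192),(108,228),(213,232),(195,268)],6,[375,230])
LS=L+[[39,22.5,0],[-39,22.5,0]]
fn=lambda p:np.r_[(proj(S,w(p,LS))-sp).ravel(),(proj(T,w(p,L))-tp).ravel()]
r=least_squares(fn,[600,-220,-.5]);print('saddle',r.x,np.round(r.fun.reshape(-1,2),1).tolist())
fs=uc([(185,144),(433,268),(468,262),(557,308),(637,207),(552,167)],4,[320,245])
ft=uc([(217,159),(438,115)],4,[130,215])
A=[[0,-71,160],[0,71,160],[39,102.5,216],[39,147.5,216],[-39,147.5,216],[-39,102.5,216]]
g=lambda p:np.r_[(proj(S,w(p,A))-fs).ravel(),(proj(T,w(p,[A[1],A[0]]))-ft).ravel()]
r=least_squares(g,[600,250,.2]);print('rail',r.x,np.round(r.fun.reshape(-1,2),1).tolist())
q=[1.6131902,.50184989,-.42678871,1.55145051,.22084731,1.1383079,-.2103014]
M=fk(q);print(M.round(3));print(Ro.from_quat([0.993907372,.110214271,-9.6e-5,-9.7e-4]).as_matrix().round(3))
E
```

```text
saddle [ 5.48611925e+02 -2.56173956e+02 -4.81280337e-01] [[0.2, -0.8], [1.1, -0.1], [0.0, -0.6], [0.7, -0.7], [0.3, -1.0], [1.0, -0.3], [0.1, -0.7], [1.0, -1.0], [0.1, 0.7], [1.0, 0.4], [-1.1, -0.7], [0.4, -1.3], [0.3, -0.3], [1.4, -0.3], [-0.3, -1.5], [-0.4, -1.3], [0.6, -0.4], [0.6, -0.2]]
rail [5.75206897e+02 2.42692867e+02 1.75385007e-01] [[0.5, -0.0], [0.0, 0.2], [-0.5, -0.4], [0.4, -0.3], [0.6, 0.2], [-0.5, -0.3], [0.0, -0.5], [0.1, -0.3]]
[[ 2.26000e-01  9.74000e-01 -1.30000e-02  1.71883e+02]
 [ 9.73000e-01 -2.27000e-01 -3.80000e-02  5.56543e+02]
 [-4.00000e-02 -4.00000e-03 -9.99000e-01  1.40598e+02]
 [ 0.00000e+00  0.00000e+00  0.00000e+00  1.00000e+00]]
[[ 0.976  0.219 -0.   ]
 [ 0.219 -0.976  0.002]
 [ 0.    -0.002 -1.   ]]
```

Poses fit to about 1 px: saddle (549,-256), yaw -0.48; rail (575,243), yaw 0.175. The yellow block stands on the base side, so I'll pitch the tool inward for the first grip and outward for the set-down. First I work out the hover.

```bash
cat >> lib.py <<'E'
SAD=(548.6,-256.2,-.481);RAIL=(575.2,242.7,.1754)
def toolR(yaw,pitch,flip=-1): # plane heading yaw, pitch outward from straight down (deg); y = flip*left
    p=np.radians(pitch);h=np.array([np.cos(yaw),np.sin(yaw),0]);l=np.array([-h[1],h[0],0])
    z=np.sin(p)*h-np.cos(p)*np.array([0,0,1.]);y=flip*l
    return np.c_[np.cross(y,z),y,z]
def cur():
    from bench import manip
    s=manip.get_state();r=s['tcp_rot'];return s,np.array(s['tcp_pos']),Ro.from_quat([*r[1:],r[0]]).as_matrix()
def delta(P0,R0,P,R):
    return np.r_[R0.T@(np.array(P)-P0)/50,np.degrees(Ro.from_matrix(R0.T@R).as_rotvec())/6].round(2)
def info():
    s,P,R=cur();z=R[:,2];print('t',round(s['time_s'],2),'P',P.round(1),'q',np.round(s['qpos'],2),'F',s['force'].round(1),'w',round(s['grip_width'],1),'gf',s['gripper_force'],'z',z.round(3),'y',R[:,1].round(3));return P,R
E
python3 - <<'E'
from lib import *
P,R=info()
R1=toolR(SAD[2],0);Pt=(626,-297,300)
print(delta(P,R,Pt,R1)); print(R1.round(2))
E
```

```text
t 0.1 P [ 142.2 -633.6  230.4] q [ 1.61  0.5  -0.43  1.55  0.22  1.14 -0.21] F [-0.5  0.1 -0.6] w 85.6 gf 0.0 z [-0.     0.002 -1.   ] y [ 0.219 -0.976 -0.002]
[ 1.092e+01 -4.450e+00 -1.380e+00 -2.000e-02  1.000e-02  6.700e+00]
[[ 0.89 -0.46  0.  ]
 [-0.46 -0.89 -0.  ]
 [ 0.   -0.   -1.  ]]
```

>>> {"method": "send_rows", "body": {"moves": [[0.2,-0.1,-0.7,0,0,0.3,85],[0.9,-0.4,-1.2,0,0,0.7,85],[1.8,-0.7,-1.4,0,0,1.2,85],[2.7,-1.1,-1.4,0,0,1.7,85],[3.6,-1.5,-1.4,0,0,2.2,85],[4.5,-1.85,-1.4,0,0,2.8,85],[5.4,-2.2,-1.4,0,0,3.3,85],[6.3,-2.6,-1.4,0,0,3.8,85]], "grip_force": 60}}

```text
time_s: 0.9
tcp_pos: [422.3, -437.2, 301.0]
tcp_rot: [-0.0, 0.996, -0.09, -0.0]
force: [-0.1, -1.4, -0.2]
grip_width: 84.9
gripper_force: 0.0
```

```bash
python3 - <<'E'
from lib import *
P,R=info()
print(delta(P,R,(626,-297,300),toolR(SAD[2],-15)))
E
```

```text
t 0.9 P [ 422.3 -437.2  301. ] q [ 1.13  0.37 -0.49  1.58  0.18  1.24 -1.14] F [-0.1 -1.4 -0.2] w 84.9 gf 0.0 z [-0.  0. -1.] y [-0.179 -0.984 -0.   ]
[ 3.51 -3.49  0.02  0.38 -2.48  2.86]
```

>>> {"method": "send_rows", "body": {"moves": [[0.5,-0.5,0,0.05,-0.3,0.4,85],[1.0,-1.0,0,0.1,-0.6,0.8,85],[1.5,-1.5,0,0.15,-1.0,1.2,85],[2.0,-2.0,0,0.2,-1.4,1.6,85],[2.5,-2.5,0,0.3,-1.8,2.0,85],[3.0,-3.0,0,0.35,-2.1,2.4,85],[3.5,-3.5,0,0.38,-2.5,2.86,85],[3.5,-3.5,0,0.38,-2.5,2.86,85]]}}

```text
time_s: 1.7
tcp_pos: [628.1, -290.3, 297.5]
tcp_rot: [-0.034, 0.964, -0.231, -0.13]
force: [-0.4, 0.7, -0.8]
grip_width: 85.0
gripper_force: 0.0
```

```bash
python3 - <<'E'
from lib import *
P,R=info()
R1=toolR(SAD[2],-35);g=w(SAD,[[30,0,65]])[0];z=R1[:,2]
print(delta(P,R,g+19*z-95*z,R1),(g+19*z-95*z).round(),'last leg mm',95)
E
```

```text
t 1.7 P [ 628.1 -290.3  297.5] q [ 0.63  0.73 -0.45  1.05  0.23  1.67 -1.8 ] F [-0.4  0.7 -0.8] w 85.0 gf 0.0 z [-0.235  0.125 -0.964] y [-0.454 -0.891 -0.005]
[ 0.66  0.15  3.35 -0.   -3.26  0.1 ] [ 614. -290.  127.] last leg mm 95
```

>>> {"method": "send_rows", "body": {"moves": [[0.08,0.02,0.4,0,-0.4,0,85],[0.17,0.04,0.8,0,-0.8,0,85],[0.25,0.06,1.3,0,-1.2,0,85],[0.33,0.08,1.8,0,-1.7,0,85],[0.42,0.1,2.3,0,-2.1,0,85],[0.5,0.12,2.7,0,-2.6,0.1,85],[0.66,0.15,3.35,0,-3.26,0.1,85],[0.66,0.15,3.35,0,-3.26,0.1,85]]}}

```text
time_s: 2.5
tcp_pos: [605.1, -296.6, 117.9]
tcp_rot: [-0.072, 0.923, -0.23, -0.299]
force: [-0.9, 0.4, -3.3]
grip_width: 85.0
gripper_force: 0.0
```

```bash
python3 - <<'E'
from lib import *
P,R=info()
for p in(-35,-30,-25):
  R1=toolR(SAD[2],p);g=w(SAD,[[30,0,65]])[0];z=R1[:,2]
  print(p,delta(P,R,g+19*z-95*z,R1),delta(P,R,g+19*z,R1))
E
```

```text
t 2.5 P [ 605.1 -296.6  117.9] q [ 0.58  1.11 -0.38  0.86  0.24  1.84 -1.78] F [-0.9  0.4 -3.3] w 85.0 gf 0.0 z [-0.519  0.27  -0.811] y [-0.468 -0.884  0.006]
-35 [-0.03 -0.19 -0.21  0.01  0.14 -0.08] [-0.01 -0.2   1.69  0.01  0.14 -0.08]
-30 [-0.16 -0.19 -0.2   0.01  0.97 -0.08] [ 0.03 -0.2   1.69  0.01  0.97 -0.08]
-25 [-0.3  -0.19 -0.18  0.02  1.8  -0.08] [ 0.06 -0.2   1.68  0.02  1.8  -0.08]
```

>>> {"method": "send_rows", "body": {"moves": [[0,0,0,0,0,0,85],[0,0,0,0,0,0,85],[0,0,0,0,0,0,85],[0,0,0,0,0,0,85],[0,0,0,0,0,0,85],[0,0,0,0,0,0,85],[0,0,0,0,0,0,85],[0,0,0,0,0,0,85]]}}

```text
time_s: 3.3
tcp_pos: [610.4, -298.1, 131.0]
tcp_rot: [-0.07, 0.926, -0.231, -0.29]
force: [-0.3, 0.2, 0.6]
grip_width: 85.3
gripper_force: 0.0
```

```bash
python3 - <<'E'
from lib import *
P,R=info()
for p in(-35,):
  R1=toolR(SAD[2],p);g=w(SAD,[[30,0,65]])[0];z=R1[:,2]
  print(p,delta(P,R,g+19*z-95*z,R1),delta(P,R,g+19*z,R1))
from bench import manip
f=manip.grab_frame('scene');X=P-19*R[:,2]
print(proj(f,[P,X]))
f2=manip.grab_frame('top');print(proj(f2,[P,X]))
a=cv2.resize(f['img'][160:260,200:330],None,fx=6,fy=6,interpolation=2)
cv2.imwrite('pics/pre.png',a)
E
```

```text
t 3.3 P [ 610.4 -298.1  131. ] q [ 0.58  1.09 -0.39  0.85  0.24  1.84 -1.78] F [-0.3  0.2  0.6] w 85.3 gf 0.0 z [-0.504  0.263 -0.822] y [-0.469 -0.883  0.004]
-35 [ 0.03 -0.17  0.07 -0.   -0.05 -0.08] [ 0.02 -0.17  1.97 -0.   -0.05 -0.08]
[[229.74119517 200.60873113]
 [224.84766914 196.06737141]]
[[423.22056836 232.15289899]
 [426.29732981 227.71740591]]
```

View pics/pre.png

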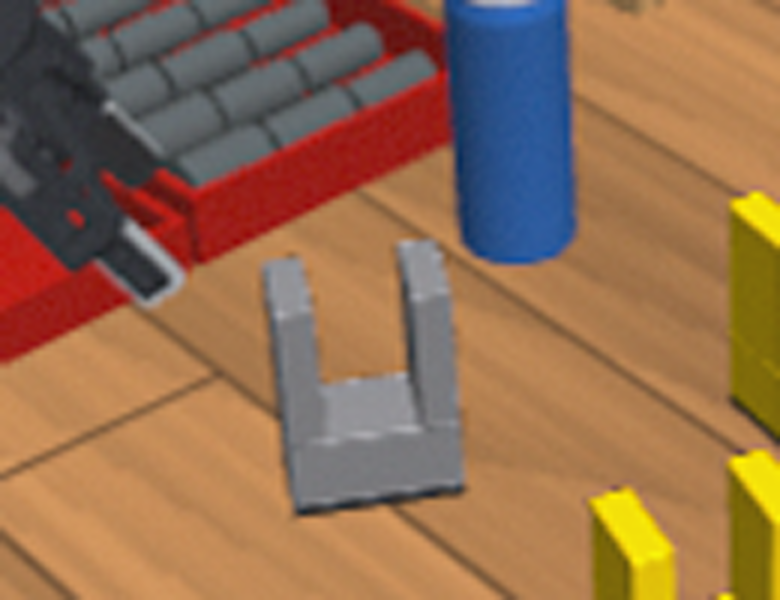

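The picture shows the open fingers at crop (150,280), above and outward of the untouched saddle, as predicted. I go in to grip the outer leg's end faces.

>>> {"method": "send_rows", "body": {"moves": [[0.02,-0.17,0.2,0,-0.05,-0.08,85],[0.02,-0.17,0.5,0,-0.05,-0.08,85],[0.02,-0.17,0.8,0,-0.05,-0.08,85],[0.02,-0.17,1.1,0,-0.05,-0.08,85],[0.02,-0.17,1.4,0,-0.05,-0.08,85],[0.02,-0.17,1.7,0,-0.05,-0.08,85],[0.02,-0.17,1.97,0,-0.05,-0.08,85],[0.02,-0.17,1.97,0,-0.05,-0.08,85]]}}

```text
time_s: 4.2
tcp_pos: [563.4, -263.4, 47.2]
tcp_rot: [-0.072, 0.926, -0.226, -0.294]
force: [0.2, 0.1, 0.4]
grip_width: 84.8
gripper_force: 0.0
```

>>> {"method": "send_rows", "body": {"moves": [[0,0,0,0,0,0,70],[0,0,0,0,0,0,60],[0,0,0,0,0,0,52],[0,0,0,0,0,0,48],[0,0,0,0,0,0,44],[0,0,0,0,0,0,40],[0,0,0,0,0,0,35],[0,0,0,0,0,0,35]], "grip_force": 80}}

```text
time_s: 5.0
tcp_pos: [566.1, -265.4, 50.1]
tcp_rot: [-0.072, 0.927, -0.227, -0.291]
force: [2.6, -1.5, 4.9]
grip_width: 43.8
gripper_force: 81.6
```

```bash
python3 - <<'E'
from lib import *
P,R=info()
g=P-19*R[:,2];c,s=np.cos(SAD[2]),np.sin(SAD[2]);d=g-[SAD[0],SAD[1],0];print('grip local',d[0]*c+d[1]*s,-d[0]*s+d[1]*c,d[2])
E
```

```text
t 5.0 P [ 566.1 -265.4   50.1] q [ 0.61  1.07 -0.4   1.1   0.25  1.63 -1.81] F [ 2.6 -1.5  4.9] w 43.8 gf 81.5790581703186 z [-0.507  0.265 -0.82 ] y [-0.463 -0.886 -0.   ]
grip local 30.6358888796271 -0.10173346919112447 65.6708491185891
```

```bash
cat >> lib.py <<'E'
def ray(n,px,z):
    f=pickle.load(open(n+'.pkl','rb'));u=cv2.undistortPoints(np.float64([[px]]),f['mtx'],f['dist'])[0,0]
    d=f['R'].T@np.r_[u,1];C=-f['R'].T@f['t'];return (C+d*(z-C[2])/d[2]).round()
E
python3 - <<'E'
from lib import *
P,R=info()
print('can',ray('top',(456,324),150),'angle',ray('top',(365,192),10),'yel',ray('top',(372,334),80),'yel2',ray('top',(322,262),80))
y=-.40;h=np.array([np.cos(y),np.sin(y),0]);G=670*h
up=P+[0,0,130];print('up',delta(P,R,up,R))
R2=toolR(y,-35+90)
for zz in(170,): 
  T=G+[0,0,zz]+19*R2[:,2];print('T',T.round(),delta(up,R,T,R2))
E
```

```text
t 5.0 P [ 566.1 -265.4   50.1] q [ 0.61  1.07 -0.4   1.1   0.25  1.63 -1.81] F [ 2.6 -1.5  4.9] w 43.8 gf 81.5790581703186 z [-0.507  0.265 -0.82 ] y [-0.463 -0.886 -0.   ]
can [ 375. -368.  150.] angle [ 741. -162.   10.] yel [ 348. -164.   80.] yel2 [540. -35.  80.]
up [-1.49 -0.   -2.13  0.    0.    0.  ]
T [ 631. -267.  159.] [ 1.2  -0.58 -0.33  0.15 14.97 -0.85]
```

>>> {"method": "send_rows", "body": {"moves": [[-0.1,0,-0.15,0,0,0,35],[-0.3,0,-0.43,0,0,0,35],[-0.55,0,-0.8,0,0,0,35],[-0.8,0,-1.15,0,0,0,35],[-1.05,0,-1.5,0,0,0,35],[-1.3,0,-1.85,0,0,0,35],[-1.49,0,-2.13,0,0,0,35],[-1.49,0,-2.13,0,0,0,35]]}}

```text
time_s: 5.8
tcp_pos: [567.0, -265.6, 183.1]
tcp_rot: [-0.071, 0.927, -0.227, -0.289]
force: [-0.2, -1.3, -1.1]
grip_width: 44.1
gripper_force: 81.4
```

>>> {"method": "send_rows", "body": {"moves": [[0.08,-0.04,-0.02,0,0.7,0,35],[0.16,-0.08,-0.04,0,1.4,-0.1,35],[0.24,-0.12,-0.07,0,2.2,-0.1,35],[0.32,-0.16,-0.1,0,3.1,-0.2,35],[0.4,-0.2,-0.13,0,4.0,-0.2,35],[0.48,-0.24,-0.16,0,5.0,-0.3,35],[0.56,-0.28,-0.18,0.1,6.0,-0.3,35],[0.64,-0.31,-0.2,0.1,7.0,-0.4,35]]}}

```text
time_s: 6.6
tcp_pos: [600.3, -266.1, 168.7]
tcp_rot: [0.004, 0.973, -0.22, 0.064]
force: [-0.1, -0.5, -2.4]
grip_width: 43.9
gripper_force: 81.4
```

```bash
python3 - <<'E'
from lib import *
P,R=info()
y=-.40;h=np.array([np.cos(y),np.sin(y),0]);G=670*h
for p in (15,55):
  R2=toolR(y,p);T=G+[0,0,170]+19*R2[:,2];print('T',T.round(),delta(P,R,T,R2))
E
```

```text
t 6.6 P [ 600.3 -266.1  168.7] q [ 0.74  0.51 -0.48  1.71  0.3   0.86 -1.87] F [-0.1 -0.5 -2.4] w 43.9 gf 81.4424729347229 z [ 0.122 -0.036 -0.992] y [-0.429 -0.903 -0.02 ]
T [ 622. -263.  152.] [ 0.31 -0.23  0.39 -0.11  1.29 -0.45]
T [ 631. -267.  159.] [ 0.54 -0.25  0.27  0.05  7.96 -0.47]
```

>>> {"method": "send_rows", "body": {"moves": [[0.07,-0.03,0.03,0,1.0,-0.05,35],[0.14,-0.06,0.07,0,2.0,-0.1,35],[0.2,-0.1,0.1,0,3.0,-0.2,35],[0.27,-0.13,0.13,0,4.0,-0.25,35],[0.34,-0.16,0.17,0,5.0,-0.3,35],[0.4,-0.2,0.2,0.05,6.0,-0.35,35],[0.47,-0.22,0.24,0.05,7.0,-0.4,35],[0.54,-0.25,0.27,0.05,7.96,-0.47,35]]}}

```text
time_s: 7.4
tcp_pos: [641.5, -288.9, 226.3]
tcp_rot: [0.055, 0.923, -0.17, 0.342]
force: [-0.4, -0.4, -2.2]
grip_width: 44.2
gripper_force: 81.8
```

>>> {"method": "send_rows", "body": {"moves": [[0,0,0,0,0,0,35],[0,0,0,0,0,0,35],[0,0,0,0,0,0,35],[0,0,0,0,0,0,35],[0,0,0,0,0,0,35],[0,0,0,0,0,0,35],[0,0,0,0,0,0,35],[0,0,0,0,0,0,35]]}}

```text
time_s: 8.2
tcp_pos: [641.7, -289.5, 226.1]
tcp_rot: [0.055, 0.922, -0.172, 0.342]
force: [0.2, -0.5, -1.3]
grip_width: 44.4
gripper_force: 81.9
```

```bash
python3 - <<'E'
from lib import *
P,R=info()
y=-.40;h=np.array([np.cos(y),np.sin(y),0]);G=670*h
for zz in (170,85,70.5):
  R2=toolR(y,55);T=G+[0,0,zz]+19*R2[:,2];print('T',T.round(),delta(P,R,T,R2))
from bench import manip
f=manip.grab_frame('scene')
a=cv2.resize(f['img'][130:280,160:360],None,fx=4,fy=4,interpolation=2)
cv2.imwrite('pics/turn.png',a)
E
```

```text
t 8.2 P [ 641.7 -289.5  226.1] q [ 1.    0.36 -0.69  2.06  1.13  0.19 -2.57] F [ 0.2 -0.5 -1.3] w 44.4 gf 81.91097974777222 z [ 0.612 -0.218 -0.761] y [-0.354 -0.935 -0.017]
T [ 631. -267.  159.] [-1.14 -0.33  0.8  -0.38  2.42  0.13]
T [ 631. -267.   74.] [-2.24 -0.3   2.09 -0.38  2.42  0.13]
T [ 631. -267.   60.] [-2.43 -0.29  2.31 -0.38  2.42  0.13]
```

View pics/turn.png

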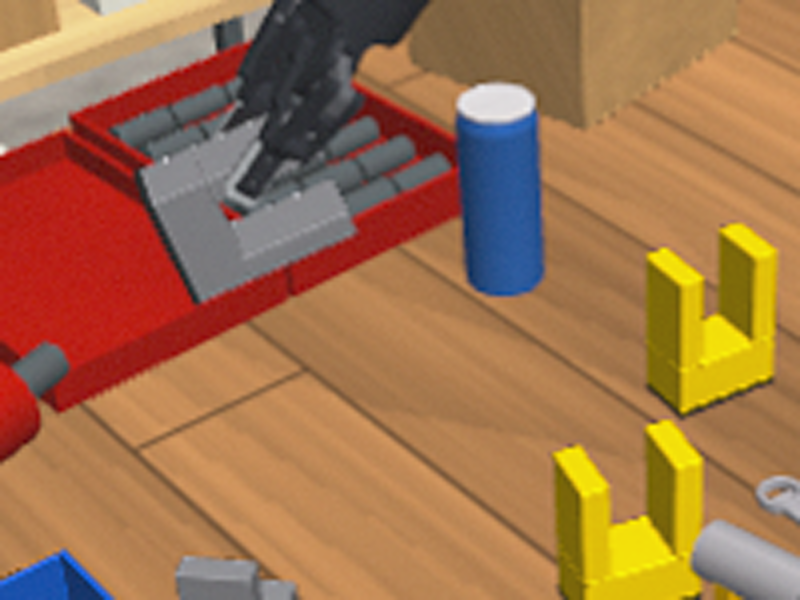

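The block is held and turned about 75°, but joints 6 and 7 are at their limits. I'll identify the arm kinematics from the recorded states so I can choose reachable poses.

```bash
cat > ident.py <<'E'
from lib import *
import itertools
D=[([1.6131902,.50184989,-.42678871,1.55145051,.22084731,1.1383079,-.2103014],[142.2,-633.6,230.3],[-.00097,.993907,.110214,-.0001]),
([1.13,.37,-.49,1.58,.18,1.24,-1.14],[422.3,-437.2,301],[0,.996,-.09,0]),
([.63,.73,-.45,1.05,.23,1.67,-1.8],[628.1,-290.3,297.5],[-.034,.964,-.231,-.13]),
([.58,1.09,-.39,.85,.24,1.84,-1.78],[610.4,-298.1,131],[-.07,.926,-.231,-.29]),
([.61,1.07,-.4,1.1,.25,1.63,-1.81],[566.1,-265.4,50.1],[-.072,.927,-.227,-.291]),
([.74,.51,-.48,1.71,.3,.86,-1.87],[600.3,-266.1,168.7],[.004,.973,-.22,.064]),
([1.0,.36,-.69,2.06,1.13,.19,-2.57],[641.7,-289.5,226.1],[.055,.922,-.172,.342])]
Q=np.array([d[0] for d in D]);PP=np.array([d[1] for d in D]);RR=[Ro.from_quat([*d[2][1:],d[2][0]]) for d in D]
ax='zyzyzyz'
def rots(q,sg,o):
    out=[];R=Ro.identity()
    for i in range(7):
        R=R*Ro.from_euler(ax[i],sg[i]*q[i]+o[i]);out.append(R)
    return out
def efun(o,sg): return np.concatenate([(RR[k].inv()*rots(Q[k],sg,o)[-1]).as_rotvec() for k in range(len(Q))])
if __name__=='__main__':
    best=[]
    for sg in itertools.product([1,-1],repeat=7):
        if sg[1]<0: continue
        for o1,o5,o7 in itertools.product([0,np.pi],[0,np.pi],[0,np.pi/2,np.pi,-np.pi/2]):
            best.append((np.abs(efun([o1,0,0,0,o5,0,o7],sg)).sum(),sg,[o1,0,0,0,o5,0,o7]))
    best.sort(key=lambda b:b[0])
    res=[]
    for b in best[:12]:
        r=least_squares(efun,b[2],args=(b[1],));res.append((r.cost,b[1],r.x))
    res.sort(key=lambda b:b[0])
    for r in res[:4]: print(round(r[0],5),r[1],np.round(r[2],3))
    c,sg,o=res[0]
    A=[];B=[]
    for k in range(len(Q)):
        rs=rots(Q[k],sg,o);M=[rs[1].as_matrix()[:,[2]],rs[2].as_matrix()[:,[0]],rs[3].as_matrix()[:,[0,2]],rs[5].as_matrix()[:,[0,2]]]
        A.append(np.hstack([np.array([[0],[0],[1.]])]+M));B.append(PP[k])
    A=np.vstack(A);B=np.concatenate(B);v,_,rk,_=np.linalg.lstsq(A,B,rcond=None);print(v.round(1),rk,(A@v-B).reshape(-1,3).round(1))
    pickle.dump((sg,o,v),open('model.pkl','wb'))
E
python3 ident.py
```

```text
9e-05 (-1, 1, -1, 1, -1, -1, -1) [-2.000e-03  1.900e-02  2.000e-03 -2.000e-02  3.134e+00 -7.000e-03
 -1.572e+00]
9e-05 (-1, 1, -1, 1, -1, 1, -1) [-0.002  0.019  0.002 -0.02  -0.007  0.007  1.569]
9e-05 (-1, 1, 1, 1, 1, 1, -1) [-2.000e-03 -3.123e+00 -2.000e-03 -2.000e-02  7.000e-03  3.149e+00
  1.569e+00]
0.01301 (-1, 1, -1, 1, -1, 1, -1) [-0.013 -0.774  5.247  1.33  -0.038 -0.657  0.746]
[288.8 535.3 -30.5 -25.  451.8   2.  370.8] 7 [[ 5.   7.8 -0.6]
 [-5.  17.8 -0.4]
 [-5.5  6.4  0.6]
 [ 6.  -0.2 -2.4]
 [10.  -3.6  0.3]
 [ 4.2  4.9  1.8]
 [11.   0.   0.7]]
```

```bash
cat > model.py <<'E'
from ident import *
sg=(-1,1,-1,1,-1,1,-1);o=[0,0,0,0,0,0,np.pi/2]
def cols(q):
    rs=rots(q,sg,o);m=[r.as_matrix() for r in rs]
    return np.hstack([np.array([[0],[0],[1.]]),m[1][:,[2]],m[2][:,[0,1]],m[3][:,[0,2]],m[4][:,[1]],m[5][:,[0,2]]]),rs[-1].as_matrix()
A=np.vstack([cols(q)[0] for q in Q]);B=PP.ravel()
v=np.linalg.lstsq(np.vstack([A,.02*np.eye(9)]),np.r_[B,.02*np.array([290,535,0,0,0,450,0,0,370])],rcond=None)[0]
def fkm(q): C,R=cols(q);return C@v,R
def ik(T,R,q0s,wr=200):
    best=None
    for q0 in q0s:
        f=lambda q:(lambda p,r:np.r_[p-T,wr*Ro.from_matrix(R.T@r).as_rotvec()])(*fkm(q))
        r=least_squares(f,np.clip(q0,LO+.02,HI-.02),bounds=(LO+.01,HI-.01),max_nfev=60)
        if best is None or r.cost<best.cost: best=r
        if best.cost<1: break
    return best
E
python3 - <<'E'
from model import *
print(v.round(1),(A@v-B).reshape(-1,3).round(1))
rng=np.random.default_rng(0)
q0=[Q[-1],Q[-2],Q[4],Q[0]]+[rng.uniform(LO,HI) for _ in range(4)]
# set-down: grip at z 70, heading = az+dy; pitch; radius
for flip in(-1,1):
 for dy in(0,.5,-.5,1,-1,1.57,-1.57):
  for rad in(600,680,760):
   az=-.38;h=np.array([np.cos(az),np.sin(az),0])
   R=toolR(az+dy,55,flip);b=ik(rad*h+[0,0,70]+19*R[:,2],R,q0)
   if b.cost<50: print(flip,dy,rad,'cost',round(b.cost,1),b.x.round(2))
E
```

```text
[337.8 492.   -0.7 -22.8  -5.6 462.6  -6.5  -5.  345.7] [[-2.2 -0.1 -0.8]
 [-1.6  0.  -0.2]
 [ 0.8  1.7  0.8]
 [ 0.2  1.2 -0.8]
 [ 0.7  0.1  0.7]
 [ 0.3 -1.7  1.8]
 [ 0.7  0.9 -1.4]]
-1 0 600 cost 3.1 [-0.41  0.94  0.81  2.41  3.37  0.98  0.81]
-1 0 680 cost 0.0 [0.22 0.71 0.13 2.24 3.15 0.76 1.46]
-1 0 760 cost 0.0 [ 0.58  0.77 -0.27  2.05  2.96  0.64  1.87]
-1 0.5 600 cost 0.0 [ 1.75  1.44 -1.3   2.3   2.44  0.5  -2.55]
-1 0.5 680 cost 0.0 [ 1.61  1.4  -1.29  2.13  2.36  0.44 -2.53]
-1 0.5 760 cost 0.9 [ 1.46  1.34 -1.23  1.94  2.3   0.34 -2.55]
-1 -0.5 600 cost 0.0 [-0.1   0.7   0.12  2.31  2.19  0.82  1.65]
-1 -0.5 680 cost 0.0 [-0.6   0.99  0.81  2.13  2.56  0.35  1.04]
-1 -0.5 760 cost 0.0 [0.02 0.8  0.11 1.95 2.08 0.65 1.94]
-1 1 600 cost 0.0 [ 1.76  1.46 -1.35  2.04  0.91  0.49 -0.76]
-1 1 680 cost 0.0 [ 1.59  1.38 -1.27  1.85  0.62  0.45 -0.54]
-1 1 760 cost 0.0 [ 1.45  1.39 -1.26  1.65  0.53  0.52 -0.47]
-1 -1 600 cost 0.0 [-1.02  1.51  1.26  2.02 -0.89  0.45 -2.5 ]
-1 -1 680 cost 0.0 [-0.88  1.52  1.28  1.83 -0.8   0.49 -2.56]
-1 -1 760 cost 0.0 [-0.75  1.58  1.34  1.63 -0
[... 963 characters left out ...]
2.51]
1 1 680 cost 0.0 [ 1.28  0.97 -0.73  1.83 -0.83  0.51 -2.5 ]
1 1 760 cost 0.0 [ 1.05  0.97 -0.52  1.63 -0.97  0.65 -2.51]
1 -1 600 cost 0.0 [ 0.06  0.77 -0.22  2.04  1.48  1.11 -1.17]
1 -1 680 cost 0.0 [ 0.09  0.83 -0.19  1.85  1.47  1.09 -1.02]
1 -1 760 cost 0.0 [-0.03  0.91  0.04  1.65  1.32  0.95 -0.85]
1 1.57 600 cost 0.0 [ 1.09  0.96 -0.48  1.63 -0.57  1.07 -2.4 ]
1 1.57 680 cost 0.7 [ 0.75  1.01 -0.05  1.39 -0.88  1.31 -2.31]
1 1.57 760 cost 0.0 [ 0.87  1.14 -0.36  1.14 -0.61  1.27 -2.56]
1 -1.57 600 cost 0.0 [ 0.1   0.92 -0.25  1.65  1.02  1.42 -1.11]
1 -1.57 680 cost 0.0 [-0.02  1.   -0.01  1.42  0.89  1.36 -0.91]
1 -1.57 760 cost 0.0 [-0.04  1.12  0.09  1.16  0.81  1.39 -0.74]
```

The kinematic model fits to about 2 mm. Tilting sideways (heading +y) stays clear of the joint limits, so I check that sequence by continuation.

```bash
cat >> model.py <<'E'
def step(q,T,R,wr=300,mu=3.):
    f=lambda x:(lambda p,r:np.r_[p-T,wr*Ro.from_matrix(R.T@r).as_rotvec(),mu*(x-q)])(*fkm(x))
    r=least_squares(f,np.clip(q,LO+1e-3,HI-1e-3),bounds=(LO,HI),max_nfev=40)
    p,Rr=fkm(r.x);return r.x,np.linalg.norm(p-T),np.degrees(np.linalg.norm(Ro.from_matrix(R.T@Rr).as_rotvec()))
def gp(pos,yaw,pitch,flip=-1): R=toolR(yaw,pitch,flip);return np.array(pos)+19*R[:,2],R
def run(q,a,b,n=10,flip=-1,verb=1): # a,b=(x,y,z,yaw,pitch)
    for s in np.linspace(0,1,n+1)[1:]:
        c=np.array(a)*(1-s)+np.array(b)*s;q,e,d=step(q,*gp(c[:3],c[3],c[4],flip))
    if verb: print(np.array(b).round(2),'q',q.round(2),'err',round(e,1),round(d,1))
    return q
E
python3 - <<'E'
from model import *
q=np.array([1.0,.36,-.69,2.06,1.13,.19,-2.57])
w0=(630,-285,240,-.40,40);w1=(610,-270,240,-.1,10);w2=(610,-290,220,1.2,10);w3=(610,-290,220,1.57,55);w4=(610,-290,71,1.57,55)
for a,b in zip((w0,w1,w2,w3),(w1,w2,w3,w4)): q=run(q,a,b)
print('-- regrip, block crown on +y side; grip local z=20')
for flip in(-1,1):
  for lean in(-45,-55,-35):
    r=np.random.default_rng(1)
    b=None
    ys=-290+45
    T,R=gp((610,ys,42),1.57,lean,flip)
    s=ik(T,R,[q,[.3,.9,-.1,1.5,.2,1.1,0],[.3,.9,-.1,1.5,.8,1.1,-1.5],[.3,.9,-.1,1.5,-.8,1.1,1.5]]+[r.uniform(LO,HI) for _ in range(4)])
    print('regrip',flip,lean,round(s.cost,1),s.x.round(2))
    if s.cost<5:
      a=(610,ys,42,1.57,lean);m1=(600,-200,250,1.57,lean);m2=(600,0,300,.9,lean+45);m3=(575,243,260,.175,lean+90);m4=(575,243,198,.175,lean+90)
      qq=s.x
      for u,v2 in zip((a,m1,m2,m3),(m1,m2,m3,m4)): qq=run(qq,u,v2,flip=flip)
E
```

```text
[ 6.1e+02 -2.7e+02  2.4e+02 -1.0e-01  1.0e+01] q [ 1.16  0.65 -1.1   1.67  0.65  1.04 -1.77] err 0.0 0.0
[ 610.  -290.   220.     1.2   10. ] q [ 1.24  0.96 -1.34  1.49  0.78  1.35 -0.48] err 0.0 0.0
[ 610.   -290.    220.      1.57   55.  ] q [ 1.25  1.41 -1.52  1.07  0.44  1.74  0.08] err 0.0 0.0
[ 610.   -290.     71.      1.57   55.  ] q [ 1.24  1.56 -1.43  1.07  0.55  1.64  0.2 ] err 0.0 0.0
-- regrip, block crown on +y side; grip local z=20
regrip -1 -45 0.0 [ 0.38  0.9  -0.53  1.78  1.39  1.24 -0.99]
[ 600.   -200.    250.      1.57  -45.  ] q [ 0.41  0.57 -0.67  1.77  1.13  1.4  -0.73] err 0.0 0.0
[600.    0.  300.    0.9   0. ] q [ 0.6   0.45 -0.87  1.63  0.36  1.24 -1.01] err 0.0 0.0
[5.75e+02 2.43e+02 2.60e+02 1.80e-01 4.50e+01] q [-1.32  0.23  0.81  2.17  0.64  0.19 -2.57] err 10.1 4.2
[5.75e+02 2.43e+02 1.98e+02 1.80e-01 4.50e+01] q [-1.11  0.31  0.6   2.14  0.62  0.19 -2.57] err 20.5 8.5
regrip -1 -55 0.0 [ 0.29  0.97 -0.49  1.76  1.47  1.39 -1.09]
[ 600.   -200.    250.      1.57  -55.  ] q [ 0.31  0.63 -0.62  1.78  1.25  1.52 -0.84] err 0.0 0.0
[600.    0.  300.    0.
[... 1443 characters left out ...]
2.57] err 68.5 24.2
[5.75e+02 2.43e+02 2.60e+02 1.80e-01 3.50e+01] q [ 0.95  0.51 -1.11  2.23 -1.41  0.19 -2.57] err 92.8 37.1
[5.75e+02 2.43e+02 1.98e+02 1.80e-01 3.50e+01] q [ 0.81  0.58 -0.95  2.2  -1.41  0.19 -2.57] err 87.4 35.7
regrip 1 -35 0.0 [-0.71  1.33  1.22  1.76 -0.88  0.73 -2.47]
[ 600.   -200.    250.      1.57  -35.  ] q [-0.86  1.13  1.51  1.73 -0.68  1.03 -2.47] err 0.0 0.0
[600.    0.  300.    0.9  10. ] q [-0.77  0.93  1.56  1.83 -1.27  1.54 -2.57] err 46.1 15.4
[5.75e+02 2.43e+02 2.60e+02 1.80e-01 5.50e+01] q [ 1.08  0.55 -1.24  2.22 -1.41  0.19 -2.57] err 84.2 34.1
[5.75e+02 2.43e+02 1.98e+02 1.80e-01 5.50e+01] q [ 0.93  0.61 -1.08  2.19 -1.41  0.19 -2.57] err 83.4 34.5
```

```bash
python3 - <<'E'
from model import *
q=np.array([1.24,1.56,-1.43,1.07,.55,1.64,.2])
ys=-290+45
for lean in(-50,-55,-60,-65):
  a=(610,ys,45,1.57,lean);p0=(610,ys+.8*100,45+.6*100,1.57,lean)
  print('lean',lean)
  # from set-down: rise, swing over to pre-grasp
  b0=(610,-340,140,1.57,50);b1=(610,-300,240,1.57,0)
  qq=q;
  for u,v2 in zip(((610,-290,71,1.57,55),b0,b1,p0),(b0,b1,p0,a)): qq=run(qq,u,v2,verb=v2 in(p0,a))
  m1=(600,-200,220,1.57,lean);m2=(600,0,260,2.4,lean+45);m3=(575,243,260,3.317,lean+90);m4=(575,243,198,3.317,lean+90)
  for u,v2 in zip((a,m1,m2,m3),(m1,m2,m3,m4)): qq=run(qq,u,v2)
E
```

```text
lean -50
[ 610.   -165.    105.      1.57  -50.  ] q [ 0.48  1.   -0.93  1.77  1.49  1.67 -1.05] err 0.0 0.0
[ 610.   -245.     45.      1.57  -50.  ] q [ 0.56  1.07 -0.85  1.77  1.62  1.56 -1.04] err 0.0 0.0
[ 600.   -200.    220.      1.57  -50.  ] q [ 0.59  0.8  -1.02  1.79  1.4   1.68 -0.89] err 0.0 0.0
[600.    0.  260.    2.4  -5. ] q [ 0.89  0.86 -1.54  1.73  0.96  1.44  0.03] err 0.0 0.0
[575.   243.   260.     3.32  40.  ] q [ 0.02  1.03 -0.94  0.99  0.39  2.02  0.95] err 0.1 0.0
[575.   243.   198.     3.32  40.  ] q [ 0.02  1.09 -0.92  1.03  0.42  1.93  0.96] err 0.0 0.0
lean -55
[ 610.   -165.    105.      1.57  -55.  ] q [ 0.42  1.02 -0.89  1.76  1.53  1.73 -1.09] err 0.0 0.0
[ 610.   -245.     45.      1.57  -55.  ] q [ 0.51  1.09 -0.81  1.76  1.65  1.63 -1.08] err 0.0 0.0
[ 600.   -200.    220.      1.57  -55.  ] q [ 0.54  0.82 -0.98  1.8   1.44  1.74 -0.93] err 0.0 0.0
[600.    0.  260.    2.4 -10. ] q [ 0.89  0.82 -1.54  1.79  1.02  1.4  -0.02] err 0.0 0.0
[575.   243.   260.     3.32  35.  ] q [ 0.14  1.11 -1.28  1.07  0.62  2.02  0.8 ] err 0.0 0.0
[575.   243.   19
[... 555 characters left out ...]
.71] err 0.0 0.0
[575.   243.   198.     3.32  30.  ] q [ 0.22  1.22 -1.42  1.2   0.81  1.93  0.72] err 0.0 0.0
lean -65
[ 610.   -165.    105.      1.57  -65.  ] q [ 0.33  1.08 -0.81  1.73  1.58  1.85 -1.15] err 0.0 0.0
[ 610.   -245.     45.      1.57  -65.  ] q [ 0.41  1.15 -0.73  1.73  1.71  1.75 -1.15] err 0.0 0.0
[ 600.   -200.    220.      1.57  -65.  ] q [ 0.43  0.87 -0.88  1.8   1.52  1.85 -1.  ] err 0.0 0.0
[600.    0.  260.    2.4 -20. ] q [ 0.87  0.77 -1.54  1.89  1.15  1.36 -0.16] err 0.0 0.0
[575.   243.   260.     3.32  25.  ] q [ 0.24  1.12 -1.46  1.23  0.78  1.92  0.71] err 0.0 0.0
[575.   243.   198.     3.32  25.  ] q [ 0.25  1.18 -1.43  1.28  0.83  1.85  0.71] err 0.0 0.0
```

```bash
python3 - <<'E'
from lib import *
from model import gp
P,R=info()
W=[(615,-275,235,-.1,10),(610,-290,225,1.0,10),(610,-290,220,1.57,35),(610,-290,150,1.57,55)]
for c in W:
    T,R1=gp(c[:3],*c[3:]);d=delta(P,R,T,R1);print(d);P,R=T,R1
E
```

```text
t 8.25 P [ 641.7 -289.6  226.1] q [ 1.    0.36 -0.69  2.06  1.13  0.19 -2.57] F [ 0.3  0.2 -2.5] w 44.1 gf 81.91074728965759 z [ 0.612 -0.218 -0.761] y [-0.354 -0.935 -0.017]
[-0.54 -0.1  -0.2   0.94 -5.07 -2.36]
[ -0.14   0.25   0.18   1.82   0.   -10.34]
[ 0.11 -0.12  0.06  2.1   4.05 -5.07]
[-0.67  0.    1.12 -0.    3.33 -0.  ]
```

>>> {"method": "send_rows", "body": {"moves": [[-0.07,-0.01,-0.03,0.12,-0.63,-0.3,35],[-0.14,-0.03,-0.05,0.24,-1.27,-0.6,35],[-0.2,-0.04,-0.08,0.35,-1.9,-0.9,35],[-0.27,-0.05,-0.1,0.47,-2.53,-1.2,35],[-0.34,-0.06,-0.13,0.59,-3.17,-1.5,35],[-0.4,-0.08,-0.15,0.7,-3.8,-1.8,35],[-0.47,-0.09,-0.18,0.82,-4.44,-2.1,35],[-0.54,-0.1,-0.2,0.94,-5.07,-2.36,35]]}}

```text
time_s: 9.05
tcp_pos: [618.0, -276.0, 216.3]
tcp_rot: [0.004, 0.995, -0.05, 0.086]
force: [-0.3, -0.6, -2.7]
grip_width: 43.8
gripper_force: 81.7
```

>>> {"method": "send_rows", "body": {"moves": [[-0.02,0.03,0.02,0.2,0,-1.2,35],[-0.04,0.06,0.04,0.4,0,-2.5,35],[-0.05,0.09,0.07,0.65,0,-3.8,35],[-0.07,0.12,0.09,0.9,0,-5.1,35],[-0.09,0.16,0.11,1.1,0,-6.4,35],[-0.1,0.19,0.13,1.35,0,-7.7,35],[-0.12,0.22,0.16,1.6,0,-9.0,35],[-0.14,0.25,0.18,1.82,0,-10.34,35]]}}

```text
time_s: 9.85
tcp_pos: [611.4, -288.6, 205.6]
tcp_rot: [-0.042, 0.874, 0.479, 0.077]
force: [-0.2, -0.4, -2.1]
grip_width: 44.2
gripper_force: 81.8
```

```bash
python3 - <<'E'
from lib import *
from model import gp
P,R=info()
W=[(610,-290,220,1.57,35),(610,-290,150,1.57,55)]
for c in W:
    T,R1=gp(c[:3],*c[3:]);d=delta(P,R,T,R1);print(d);P,R=T,R1
E
```

```text
t 9.85 P [ 611.4 -288.6  205.6] q [ 1.24  0.94 -1.32  1.51  0.77  1.3  -0.66] F [-0.2 -0.4 -2.1] w 44.2 gf 81.76096200942993 z [ 0.094  0.146 -0.985] y [ 0.843 -0.538  0.   ]
[ 0.14 -0.13  0.05  2.09  4.05 -5.04]
[-0.67  0.    1.12 -0.    3.33 -0.  ]
```

>>> {"method": "send_rows", "body": {"moves": [[0.02,-0.02,0.01,0.26,0.5,-0.63,35],[0.04,-0.03,0.01,0.52,1.0,-1.26,35],[0.05,-0.05,0.02,0.78,1.5,-1.9,35],[0.07,-0.07,0.03,1.05,2.0,-2.5,35],[0.09,-0.08,0.03,1.3,2.5,-3.15,35],[0.1,-0.1,0.04,1.57,3.05,-3.8,35],[0.12,-0.11,0.04,1.83,3.55,-4.4,35],[0.14,-0.13,0.05,2.09,4.05,-5.04,35]]}}

```text
time_s: 10.65
tcp_pos: [610.1, -279.3, 204.1]
tcp_rot: [-0.212, 0.676, 0.673, 0.214]
force: [1.0, 0.9, -1.4]
grip_width: 44.0
gripper_force: 81.9
```

>>> {"method": "send_rows", "body": {"moves": [[-0.1,0,0.16,0,0.5,0,35],[-0.2,0,0.32,0,1.0,0,35],[-0.3,0,0.48,0,1.5,0,35],[-0.4,0,0.64,0,2.0,0,35],[-0.5,0,0.8,0,2.5,0,35],[-0.6,0,1.0,0,3.0,0,35],[-0.67,0,1.12,0,3.33,0,35],[-0.67,0,1.12,0,3.33,0,35]]}}

```text
time_s: 11.45
tcp_pos: [609.5, -274.0, 136.2]
tcp_rot: [-0.327, 0.63, 0.624, 0.327]
force: [-0.3, -0.8, -1.9]
grip_width: 44.3
gripper_force: 81.9
```

>>> {"method": "send_rows", "body": {"moves": [[0,0,0,0,0,0,35],[0,0,0,0,0,0,35],[0,0,0,0,0,0,35],[0,0,0,0,0,0,35],[0,0,0,0,0,0,35],[0,0,0,0,0,0,35],[0,0,0,0,0,0,35],[0,0,0,0,0,0,35]]}}

```text
time_s: 12.25
tcp_pos: [610.1, -272.9, 139.8]
tcp_rot: [-0.326, 0.629, 0.626, 0.327]
force: [1.0, -0.1, -1.0]
grip_width: 44.3
gripper_force: 81.9
```

```bash
python3 - <<'E'
from lib import *
from model import gp
P,R=info();print('pitch',np.degrees(np.arctan2(np.hypot(*R[:2,2]),-R[2,2])))
for z in(85,72,69.5):
    T,R1=gp((610,-290,z),1.57,55.);print(T.round(1),delta(P,R,T,R1))
from bench import manip
f=manip.grab_frame('scene');f2=manip.grab_frame('top')
a=cv2.resize(f['img'][150:270,180:300],(480,480),interpolation=2);b=cv2.resize(f2['img'][200:300,370:450],(320,400),interpolation=2)
b=cv2.copyMakeBorder(b,0,80,0,0,0)
cv2.imwrite('pics/side.png',np.hstack([a,b]))
E
```

```text
t 12.25 P [ 610.1 -272.9  139.8] q [ 1.24  1.49 -1.45  1.08  0.5   1.68  0.15] F [ 1.  -0.1 -1. ] w 44.3 gf 81.93840265274048 z [ 0.004  0.819 -0.574] y [ 1.    -0.005 -0.   ]
pitch 54.96674882076739
[ 610.  -274.4   74.1] [-1.09 -0.    0.73  0.03  0.01 -0.02]
[ 610.  -274.4   61.1] [-1.31 -0.    0.88  0.03  0.01 -0.02]
[ 610.  -274.4   58.6] [-1.35 -0.    0.91  0.03  0.01 -0.02]
```

View pics/side.png

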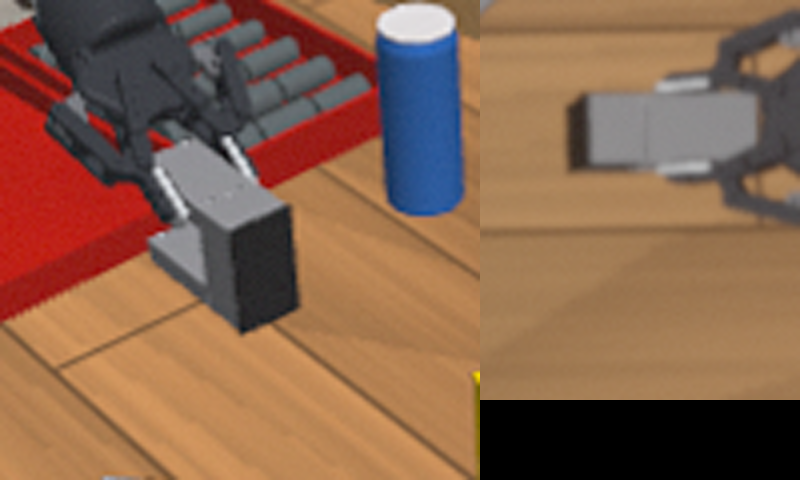

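The block is level, with its black crown face toward +y at scene crop (270,260). I lower it to the bench.

>>> {"method": "send_rows", "body": {"moves": [[-0.2,0,0.13,0,0,0,35],[-0.45,0,0.3,0,0,0,35],[-0.7,0,0.47,0,0,0,35],[-0.95,0,0.64,0,0,0,35],[-1.15,0,0.77,0,0,0,35],[-1.25,0,0.84,0,0,0,35],[-1.31,0,0.88,0,0,0,35],[-1.33,0,0.89,0,0,0,35]]}}

```text
time_s: 13.15
tcp_pos: [610.2, -274.5, 59.7]
tcp_rot: [-0.326, 0.629, 0.626, 0.327]
force: [0.3, 0.1, -2.1]
grip_width: 43.9
gripper_force: 81.9
```

>>> {"method": "send_rows", "body": {"moves": [[0,0,0,0,0,0,35],[0,0,0,0,0,0,35],[-0.01,0,0.01,0,0,0,35],[-0.01,0,0.01,0,0,0,35],[-0.02,0,0.015,0,0,0,35],[-0.02,0,0.015,0,0,0,35],[-0.02,0,0.015,0,0,0,35],[-0.02,0,0.015,0,0,0,35]]}}

```text
time_s: 13.95
tcp_pos: [610.2, -274.6, 59.3]
tcp_rot: [-0.326, 0.629, 0.626, 0.327]
force: [-0.5, -0.8, 2.8]
grip_width: 44.3
gripper_force: 82.4
```

Contact with the bench is made, so I open, wait, and back off along the tool axis.

>>> {"method": "send_rows", "body": {"moves": [[-0.01,0,0.005,0,0,0,44],[-0.01,0,0.005,0,0,0,50],[-0.01,0,0.005,0,0,0,60],[-0.01,0,0.005,0,0,0,75],[-0.01,0,0.005,0,0,0,85],[-0.01,0,0.005,0,0,0,85],[-0.01,0,0.005,0,0,0,85],[-0.01,0,0.005,0,0,0,85]]}}

```text
time_s: 14.75
tcp_pos: [610.1, -274.6, 58.0]
tcp_rot: [-0.326, 0.629, 0.626, 0.327]
force: [-0.6, -0.6, 0.1]
grip_width: 84.8
gripper_force: 0.0
```

>>> {"method": "send_rows", "body": {"moves": [[0,0,0,0,0,0,85],[0,0,-0.15,0,0,0,85],[0,0,-0.4,0,0,0,85],[0,0,-0.7,0,0,0,85],[0,0,-1.0,0,0,0,85],[0,0,-1.4,0,0,0,85],[0,0,-1.8,0,0,0,85],[0,0,-2.2,0,0,0,85]]}}

```text
time_s: 15.55
tcp_pos: [609.6, -366.5, 122.7]
tcp_rot: [-0.325, 0.629, 0.626, 0.328]
force: [0.4, -0.3, -0.3]
grip_width: 85.0
gripper_force: 0.0
```

```bash
python3 - <<'E'
from lib import *
from model import gp,step
P,R=info()
from bench import manip
for n in('scene','top'): pickle.dump(manip.grab_frame(n),open(n+'2.pkl','wb'))
f,f2=[pickle.load(open(n+'2.pkl','rb'))['img'] for n in('scene','top')]
a=cv2.resize(f[170:270,190:290],(600,600),interpolation=2);b=cv2.resize(f2[235:285,380:413],None,fx=6,fy=6,interpolation=2)
b=cv2.copyMakeBorder(b,0,300,0,2,0)
cv2.imwrite('pics/lay.png',np.hstack([a,b]))
q=manip.get_state()['qpos']
# path: raise to vertical, swing to pre-grasp at lean -55
W=[(610,-330,200,1.57,20),(610,-230,230,1.57,-20),(610,-155,130,1.57,-55)]
for c in W:
    T,R1=gp(c[:3],*c[3:]);d=delta(P,R,T,R1);
    q,e,dd=step(q,T,R1);print(d,q.round(2),round(e,1),round(dd,1));P,R=T,R1
E
```

```text
t 15.55 P [ 609.6 -366.5  122.7] q [ 1.18  1.52 -1.42  0.78  0.52  1.85  0.3 ] F [ 0.4 -0.3 -0.3] w 85.0 gf 0.0 z [ 0.005  0.819 -0.574] y [ 1.    -0.006  0.001]
[ 1.47  0.    0.02  0.04 -5.83 -0.03] [ 1.25  1.16 -1.42  1.3   0.78  1.55 -0.01] 0.0 0.0
[ 1.84 -0.    0.03  0.   -6.67  0.  ] [ 0.99  0.85 -1.33  1.67  1.16  1.5  -0.55] 0.0 0.0
[ 1.88 -0.    1.3  -0.   -5.83  0.  ] [ 0.46  1.03 -0.99  1.76  1.54  1.82 -1.07] 0.0 0.0
```

View pics/lay.png

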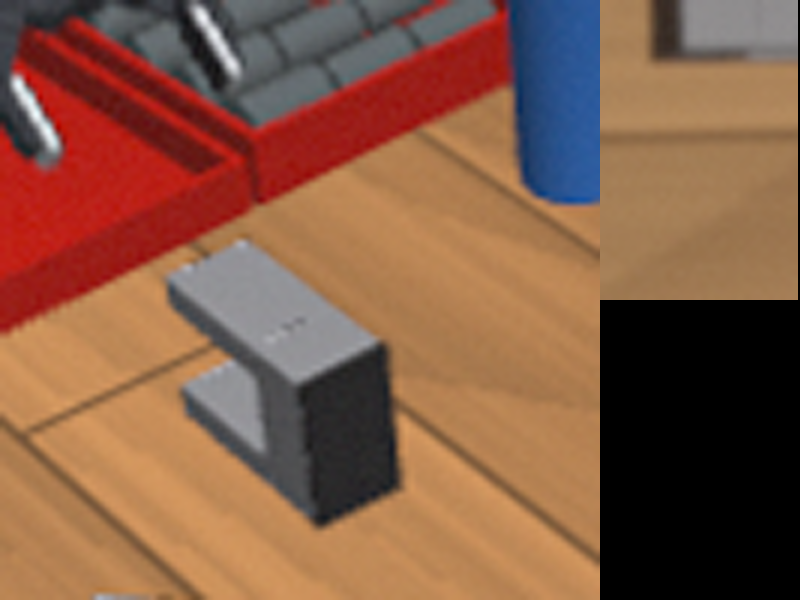

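The block lies stably on its side and is released. Its black-face corners are at crop (298,385), (385,342), (320,526) and (400,488). I fit its pose and swing round for the second grip.

```bash
python3 - <<'E'
from lib import *
S=pickle.load(open('scene2.pkl','rb'))
px=uc([(385,342),(298,385),(320,526),(400,488),(168,280),(241,240)],6,[190,170])
L=[[0,22.5,78],[0,-22.5,78],[0,-22.5,0],[0,22.5,0],[-110,-22.5,78],[-110,22.5,78]]
r=least_squares(lambda p:(proj(S,w(p,L))-px).ravel(),[610,-225,1.57]);print(r.x,r.fun.reshape(-1,2).round(1).tolist())
E
```

```text
[ 613.67233999 -224.10867979    1.57558282] [[0.4, 0.4], [0.4, 0.3], [-0.3, 0.7], [0.3, -0.2], [-1.5, -0.8], [0.5, -0.6]]
```

>>> {"method": "send_rows", "body": {"moves": [[0.15,0,0,0,-0.6,0,85],[0.35,0,0,0,-1.4,0,85],[0.55,0,0,0,-2.2,0,85],[0.75,0,0,0,-3.0,0,85],[0.95,0,0,0,-3.8,0,85],[1.15,0,0,0,-4.6,0,85],[1.35,0,0,0,-5.3,0,85],[1.47,0,0.02,0.04,-5.83,-0.03,85]]}}

```text
time_s: 16.45
tcp_pos: [609.9, -320.0, 182.1]
tcp_rot: [-0.122, 0.696, 0.698, 0.121]
force: [0.0, 0.0, -0.0]
grip_width: 85.0
gripper_force: 0.0
```

>>> {"method": "send_rows", "body": {"moves": [[0.23,0,0,0,-0.8,0,85],[0.46,0,0,0,-1.7,0,85],[0.7,0,0,0,-2.5,0,85],[0.92,0,0.01,0,-3.3,0,85],[1.15,0,0.02,0,-4.2,0,85],[1.4,0,0.02,0,-5.0,0,85],[1.6,0,0.03,0,-5.8,0,85],[1.84,0,0.03,0,-6.67,0,85]]}}

```text
time_s: 17.25
tcp_pos: [609.3, -234.3, 210.9]
tcp_rot: [0.124, 0.696, 0.696, -0.124]
force: [-0.5, 0.2, -0.6]
grip_width: 85.3
gripper_force: 0.0
```

>>> {"method": "send_rows", "body": {"moves": [[0.4,0,0.1,0,-0.7,0,85],[0.7,0,0.25,0,-1.5,0,85],[1.0,0,0.4,0,-2.3,0,85],[1.3,0,0.6,0,-3.1,0,85],[1.5,0,0.8,0,-3.9,0,85],[1.7,0,1.0,0,-4.7,0,85],[1.88,0,1.3,0,-5.83,0,85],[1.88,0,1.3,0,-5.83,0,85]]}}

```text
time_s: 18.05
tcp_pos: [607.3, -164.0, 111.7]
tcp_rot: [0.324, 0.623, 0.632, -0.328]
force: [-0.1, 1.3, -0.6]
grip_width: 85.1
gripper_force: 0.0
```

>>> {"method": "send_rows", "body": {"moves": [[0,0,0,0,0,0,85],[0,0,0,0,0,0,85],[0,0,0,0,0,0,85],[0,0,0,0,0,0,85],[0,0,0,0,0,0,85],[0,0,0,0,0,0,85],[0,0,0,0,0,0,85],[0,0,0,0,0,0,85]]}}

```text
time_s: 18.85
tcp_pos: [609.8, -168.7, 117.6]
tcp_rot: [0.326, 0.627, 0.628, -0.327]
force: [0.4, 1.0, 0.0]
grip_width: 85.0
gripper_force: 0.0
```

```bash
python3 - <<'E'
from lib import *
from model import gp
P,R=info()
T,R1=gp((610.2,-244,45),1.5708,-55.);print(T.round(1),delta(P,R,T,R1))
E
```

```text
t 18.85 P [ 609.8 -168.7  117.6] q [ 0.34  0.97 -0.84  1.74  1.45  1.71 -1.08] F [0.4 1.  0. ] w 85.0 gf 0.0 z [-0.    -0.819 -0.573] y [ 1.     0.    -0.001]
[ 610.2 -259.6   34.1] [ 0.33  0.01  2.45 -0.    0.    0.01]
```

>>> {"method": "send_rows", "body": {"moves": [[0.33,0.01,0.2,0,0,0,85],[0.33,0.01,0.6,0,0,0,85],[0.33,0.01,1.0,0,0,0,85],[0.33,0.01,1.4,0,0,0,85],[0.33,0.01,1.8,0,0,0,85],[0.33,0.01,2.1,0,0,0,85],[0.33,0.01,2.35,0,0,0,85],[0.33,0.01,2.45,0,0,0,85]]}}

```text
time_s: 19.65
tcp_pos: [609.5, -261.4, 33.1]
tcp_rot: [0.326, 0.627, 0.627, -0.328]
force: [0.1, -0.5, -0.1]
grip_width: 84.9
gripper_force: 0.0
```

>>> {"method": "send_rows", "body": {"moves": [[0,0,0,0,0,0,85],[0,0,0,0,0,0,70],[0,0,0,0,0,0,60],[0,0,0,0,0,0,52],[0,0,0,0,0,0,47],[0,0,0,0,0,0,43],[0,0,0,0,0,0,38],[0,0,0,0,0,0,35]]}}

```text
time_s: 20.45
tcp_pos: [610.6, -259.1, 34.2]
tcp_rot: [0.327, 0.627, 0.628, -0.327]
force: [-0.4, 2.8, 3.3]
grip_width: 44.4
gripper_force: 80.9
```

```bash
python3 - <<'E'
from lib import *
from model import gp,step
from bench import manip
P,R=info();g=P-19*R[:,2];print('grip',g.round(1))
q=manip.get_state()['qpos']
W=[(605,-244,170,1.57,-55),(605,-120,225,1.9,-35),(600,10,255,2.4,-10),(590,130,280,2.85,12),(575,243,280,3.317,35)]
for c in W:
    T,R1=gp(c[:3],*c[3:]);d=delta(P,R,T,R1)
    q,e,dd=step(q,T,R1);print(d,q.round(2),round(e,1),round(dd,1));P,R=T,R1
E
```

```text
t 20.45 P [ 610.6 -259.1   34.2] q [ 0.43  1.07 -0.74  1.75  1.6   1.58 -1.1 ] F [-0.4  2.8  3.3] w 44.4 gf 80.86022213101387 z [ 0.001 -0.819 -0.574] y [ 1.     0.001 -0.001]
grip [ 610.6 -243.5   45.1]
[-2.05 -0.11 -1.42  0.01  0.    0.02] [ 0.52  0.85 -0.83  1.8   1.49  1.61 -0.94] 0.0 0.0
[ 0.66  0.07 -2.69 -2.24  3.3  -2.24] [ 0.73  0.68 -1.19  1.9   1.28  1.39 -0.62] 0.0 0.0
[ 1.86  0.78 -1.96 -1.84  4.08 -4.45] [ 0.87  0.83 -1.54  1.79  1.03  1.4  -0.05] 0.0 0.0
[ 1.79  1.6  -0.83  0.08  3.6  -4.32] [ 0.6   0.99 -1.54  1.49  0.8   1.67  0.39] 0.0 0.0
[ 1.04  1.98  0.16  1.79  3.76 -4.12] [ 0.12  1.06 -1.2   1.05  0.55  2.02  0.84] 0.1 0.0
```

```bash
python3 - <<'E'
from lib import *
from model import gp,step
from bench import manip
P,R=info()
q=manip.get_state()['qpos']
W=[(605,-244,170,1.57,-55),(605,-120,240,1.9,-35),(600,10,300,2.4,-10),(590,130,325,2.85,12),(585,200,310,3.1,25),(581.2,243.8,290,3.317,35)]
for c in W:
    T,R1=gp(c[:3],*c[3:]);d=delta(P,R,T,R1)
    q,e,dd=step(q,T,R1);print(d,q.round(2),round(e,1),round(dd,1));P,R=T,R1
E
```

```text
t 20.45 P [ 610.6 -259.1   34.2] q [ 0.43  1.07 -0.74  1.75  1.6   1.58 -1.1 ] F [-0.4  2.8  3.3] w 44.4 gf 80.86022213101387 z [ 0.001 -0.819 -0.574] y [ 1.     0.001 -0.001]
[-2.05 -0.11 -1.42  0.01  0.    0.02] [ 0.52  0.85 -0.83  1.8   1.49  1.61 -0.94] 0.0 0.0
[ 0.41  0.07 -2.87 -2.24  3.3  -2.24] [ 0.74  0.66 -1.21  1.89  1.26  1.4  -0.6 ] 0.0 0.0
[ 1.52  0.78 -2.45 -1.84  4.08 -4.45] [ 0.88  0.75 -1.54  1.74  0.93  1.42  0.02] 0.0 0.0
[ 1.79  1.6  -0.83  0.08  3.6  -4.32] [ 0.6   0.93 -1.54  1.43  0.74  1.72  0.42] 0.0 0.0
[ 0.51  1.27  0.39  0.76  2.16 -2.27] [ 0.35  1.06 -1.49  1.21  0.7   1.94  0.58] 0.0 0.0
[-0.01  0.83  0.4   1.04  1.66 -1.8 ] [ 0.08  1.02 -1.1   1.01  0.49  2.02  0.89] 0.1 0.0
```

>>> {"method": "send_rows", "body": {"moves": [[-0.15,0,-0.1,0,0,0,35],[-0.4,0,-0.28,0,0,0,35],[-0.7,-0.03,-0.49,0,0,0,35],[-1.0,-0.05,-0.7,0,0,0,35],[-1.3,-0.07,-0.9,0,0,0,35],[-1.6,-0.09,-1.1,0,0,0,35],[-1.9,-0.1,-1.3,0,0,0,35],[-2.05,-0.11,-1.42,0,0,0,35]]}}

```text
time_s: 21.25
tcp_pos: [605.4, -260.4, 161.1]
tcp_rot: [0.327, 0.627, 0.627, -0.326]
force: [0.8, -0.3, -1.4]
grip_width: 44.2
gripper_force: 81.4
```

>>> {"method": "send_rows", "body": {"moves": [[0.05,0.01,-0.35,-0.28,0.4,-0.28,35],[0.1,0.02,-0.7,-0.56,0.8,-0.56,35],[0.15,0.03,-1.05,-0.84,1.2,-0.84,35],[0.2,0.04,-1.4,-1.1,1.65,-1.1,35],[0.26,0.04,-1.8,-1.4,2.1,-1.4,35],[0.31,0.05,-2.15,-1.7,2.5,-1.7,35],[0.36,0.06,-2.5,-1.95,2.9,-1.95,35],[0.41,0.07,-2.87,-2.24,3.3,-2.24,35]]}}

```text
time_s: 22.05
tcp_pos: [607.9, -130.4, 224.5]
tcp_rot: [0.244, 0.553, 0.777, -0.175]
force: [-0.6, -0.4, -2.5]
grip_width: 44.1
gripper_force: 81.4
```

>>> {"method": "send_rows", "body": {"moves": [[0.19,0.1,-0.3,-0.23,0.5,-0.55,35],[0.38,0.2,-0.6,-0.46,1.0,-1.1,35],[0.57,0.3,-0.9,-0.7,1.5,-1.65,35],[0.76,0.4,-1.2,-0.9,2.0,-2.2,35],[0.95,0.5,-1.5,-1.15,2.55,-2.8,35],[1.14,0.6,-1.85,-1.4,3.05,-3.35,35],[1.33,0.7,-2.15,-1.6,3.55,-3.9,35],[1.52,0.78,-2.45,-1.84,4.08,-4.45,35]]}}

```text
time_s: 22.85
tcp_pos: [601.7, 7.4, 281.1]
tcp_rot: [0.08, 0.359, 0.929, -0.032]
force: [0.6, 0.5, -2.1]
grip_width: 44.3
gripper_force: 81.5
```

```bash
python3 - <<'E'
from lib import *
from model import gp,step
from bench import manip
P,R=info()
q=manip.get_state()['qpos']
W=[(590,130,325,2.85,12),(585,200,310,3.1,25),(581.2,243.8,290,3.317,35)]
for c in W:
    T,R1=gp(c[:3],*c[3:]);d=delta(P,R,T,R1)
    q,e,dd=step(q,T,R1);print(d,q.round(2),round(e,1),round(dd,1));P,R=T,R1
E
```

```text
t 22.85 P [601.7   7.4 281.1] q [ 0.84  0.73 -1.47  1.72  0.91  1.39  0.05] F [ 0.6  0.5 -2.1] w 44.3 gf 81.48359030485153 z [ 0.125 -0.117 -0.985] y [ 0.672  0.741 -0.002]
[ 1.78  1.62 -0.83  0.06  3.58 -4.28] [ 0.6   0.92 -1.53  1.43  0.73  1.71  0.42] 0.0 0.0
[ 0.51  1.27  0.39  0.76  2.16 -2.27] [ 0.35  1.06 -1.48  1.21  0.7   1.93  0.58] 0.0 0.0
[-0.01  0.83  0.4   1.04  1.66 -1.8 ] [ 0.08  1.02 -1.1   1.01  0.49  2.02  0.89] 0.1 0.0
```

>>> {"method": "send_rows", "body": {"moves": [[0.22,0.2,-0.1,0,0.45,-0.54,35],[0.44,0.4,-0.2,0,0.9,-1.07,35],[0.66,0.6,-0.3,0,1.35,-1.6,35],[0.88,0.8,-0.41,0,1.8,-2.1,35],[1.1,1.0,-0.52,0.04,2.25,-2.65,35],[1.32,1.2,-0.62,0.05,2.7,-3.2,35],[1.55,1.4,-0.72,0.06,3.1,-3.75,35],[1.78,1.62,-0.83,0.06,3.58,-4.28,35]]}}

```text
time_s: 23.65
tcp_pos: [586.6, 130.8, 306.2]
tcp_rot: [-0.104, 0.145, 0.984, 0.015]
force: [-0.2, -0.6, -1.8]
grip_width: 43.7
gripper_force: 81.6
```

>>> {"method": "send_rows", "body": {"moves": [[0.06,0.16,0.05,0.1,0.27,-0.28,35],[0.13,0.32,0.1,0.19,0.54,-0.56,35],[0.2,0.48,0.15,0.28,0.8,-0.85,35],[0.26,0.64,0.2,0.38,1.08,-1.13,35],[0.32,0.8,0.25,0.48,1.35,-1.4,35],[0.38,0.95,0.3,0.57,1.62,-1.7,35],[0.45,1.1,0.35,0.66,1.9,-2.0,35],[0.51,1.27,0.39,0.76,2.16,-2.27,35]]}}

```text
time_s: 24.45
tcp_pos: [577.6, 200.4, 292.0]
tcp_rot: [-0.217, 0.021, 0.976, 0.004]
force: [0.8, 1.0, -1.4]
grip_width: 44.1
gripper_force: 81.7
```

>>> {"method": "send_rows", "body": {"moves": [[0,0.1,0.05,0.13,0.2,-0.22,35],[0,0.2,0.1,0.26,0.4,-0.45,35],[0,0.32,0.15,0.4,0.64,-0.7,35],[0,0.45,0.2,0.55,0.88,-0.95,35],[0,0.58,0.26,0.7,1.12,-1.2,35],[-0.01,0.7,0.32,0.85,1.36,-1.5,35],[-0.01,0.83,0.4,1.04,1.66,-1.8,35],[-0.01,0.83,0.4,1.04,1.66,-1.8,35]]}}

```text
time_s: 25.25
tcp_pos: [571.0, 242.9, 272.6]
tcp_rot: [-0.3, -0.083, 0.95, -0.028]
force: [-0.2, 0.6, -1.6]
grip_width: 44.1
gripper_force: 81.8
```

>>> {"method": "send_rows", "body": {"moves": [[0,0,0,0,0,0,35],[0,0,0,0,0,0,35],[0,0,0,0,0,0,35],[0,0,0,0,0,0,35],[0,0,0,0,0,0,35],[0,0,0,0,0,0,35],[0,0,0,0,0,0,35],[0,0,0,0,0,0,35]]}}

```text
time_s: 26.05
tcp_pos: [571.4, 241.9, 273.9]
tcp_rot: [-0.299, -0.082, 0.95, -0.026]
force: [0.1, 0.9, -1.4]
grip_width: 44.4
gripper_force: 81.8
```

```bash
python3 - <<'E'
from lib import *
from model import gp,step
from bench import manip
P,R=info()
for c in [(581.2,243.8,285,3.317,35),(581.2,243.8,200,3.317,35)]:
    T,R1=gp(c[:3],*c[3:]);print(T.round(1),delta(P,R,T,R1))
for n in('scene','top'): pickle.dump(manip.grab_frame(n),open(n+'3.pkl','wb'))
f,f2=[pickle.load(open(n+'3.pkl','rb'))['img'] for n in('scene','top')]
a=cv2.resize(f[190:350,320:480],(480,480),interpolation=2);b=cv2.resize(f2[190:290,160:265],None,fx=3,fy=3,interpolation=2)
b=cv2.copyMakeBorder(b,0,180,0,0,0)
cv2.imwrite('pics/over.png',np.hstack([a,b]))
E
```

```text
t 26.05 P [571.4 241.9 273.9] q [ 0.07  1.03 -1.09  1.    0.5   2.01  0.9 ] F [ 0.1  0.9 -1.4] w 44.4 gf 81.79316237568855 z [-0.564 -0.099 -0.82 ] y [-0.172  0.985 -0.001]
[570.5 241.9 269.4] [-0.04  0.    0.08  0.01  0.01 -0.02]
[570.5 241.9 184.4] [-1.01  0.    1.48  0.01  0.01 -0.02]
```

View pics/over.png

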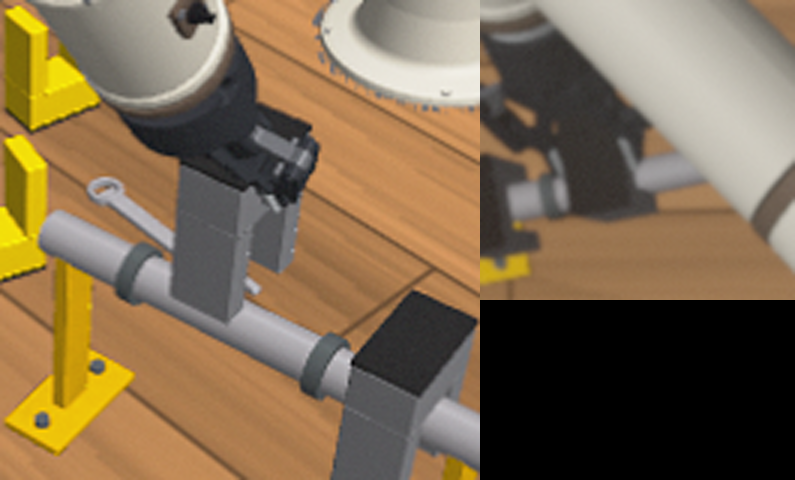

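The saddle hangs legs-down above the bar. The near leg's bottom corners are at crop (172,305) and (235,322), roughly midway between the collars at (138,272) and (325,365). I check the offset from the rail in this image.

```bash
python3 - <<'E'
from lib import *
P,R=info();S=pickle.load(open('scene3.pkl','rb'))
g=P-19*R[:,2];h=-R[:,2]*[1,1,0];h/=np.linalg.norm(h);l=np.cross([0,0,1],h)
org=g-6.1*h+[0,0,19.1];roof=org-[0,0,40]
print('roof',roof.round(1),'seat',RAIL[:2])
c=lambda x,y,z:org+x*h+y*l-[0,0,z]
X=[c(39,-22.5,110),c(39,22.5,110),c(39,22.5,40),c(39,22.5,0),c(39,-22.5,0)]
print('pred crop px',((proj(S,X)-[320,190]+.5)*3-.5).round(0).tolist())
d=roof[:2]-RAIL[:2];cs,sn=np.cos(RAIL[2]),np.sin(RAIL[2]);print('in rail frame',d[0]*cs+d[1]*sn,-d[0]*sn+d[1]*cs)
C=w(RAIL,[[0,-65,160],[0,-77,160],[0,65,160],[0,77,160]]);print(((proj(S,C)-[320,190]+.5)*3-.5).round().tolist())
# mm per px near leg
J=[(proj(S,[X[0]+5*u])-proj(S,[X[0]]))[0]*3/5 for u in (h,l,np.array([0,0,1.]))];print('crop px per mm x,y,z',np.round(J,2))
E
```

```text
t 26.15 P [571.4 242.  273.9] q [ 0.07  1.03 -1.09  1.    0.5   2.01  0.9 ] F [-0.6 -0.1 -1.1] w 44.0 gf 81.7930743098259 z [-0.564 -0.099 -0.82 ] y [-0.172  0.985 -0.001]
roof [576.1 242.8 268.5] seat (575.2, 242.7)
pred crop px [[170.0, 293.0], [230.0, 324.0], [240.0, 237.0], [246.0, 184.0], [180.0, 155.0]]
in rail frame 0.9462256641704807 -0.07328010402038274
[[148.0, 276.0], [133.0, 269.0], [316.0, 362.0], [333.0, 371.0]]
crop px per mm x,y,z [[-0.9   0.85]
 [ 1.32  0.68]
 [ 0.09 -1.17]]
```

```bash
python3 - <<'E'
import cv2,pickle
f=pickle.load(open('scene3.pkl','rb'))['img'];f2=pickle.load(open('top3.pkl','rb'))['img']
cv2.imwrite('pics/over2.png',cv2.resize(f[240:315,350:450],(800,600),interpolation=2))
E
```

```text
(no output)
```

View pics/over2.png

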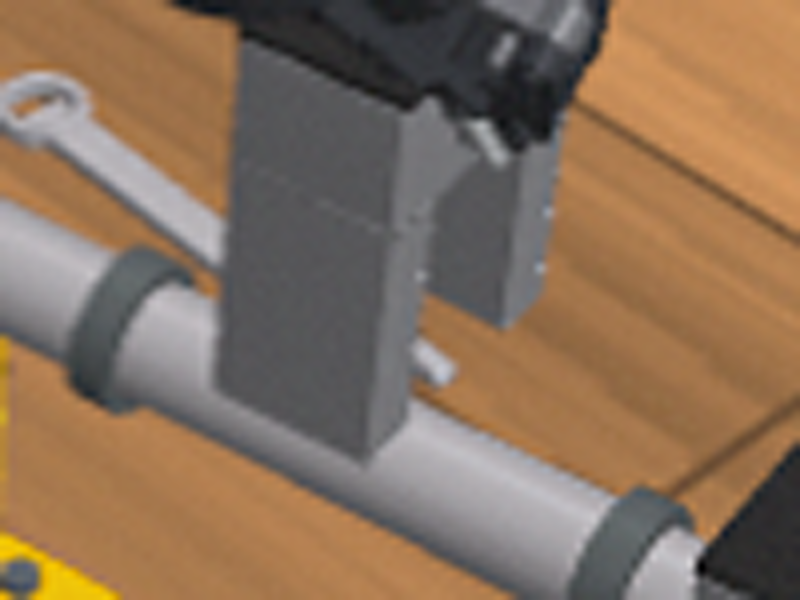

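The saddle sits within about 1 mm of the rail's mid-line and midpoint. I lower it in stages, watching the force.

```bash
python3 - <<'E'
from lib import *
from model import gp
P,R=info()
for z in (255,215,200,197):
    T,R1=gp((580.4,244.2,z),3.317,35.);print(z,T.round(1),delta(P,R,T,R1))
E
```

```text
t 26.15 P [571.4 242.  273.9] q [ 0.07  1.03 -1.09  1.    0.5   2.01  0.9 ] F [-0.6 -0.1 -1.1] w 44.0 gf 81.7930743098259 z [-0.564 -0.099 -0.82 ] y [-0.172  0.985 -0.001]
255 [569.7 242.3 239.4] [-0.37  0.01  0.58  0.01  0.01 -0.02]
215 [569.7 242.3 199.4] [-0.83  0.01  1.24  0.01  0.01 -0.02]
200 [569.7 242.3 184.4] [-1.    0.01  1.49  0.01  0.01 -0.02]
197 [569.7 242.3 181.4] [-1.03  0.01  1.53  0.01  0.01 -0.02]
```

>>> {"method": "send_rows", "body": {"moves": [[-0.03,0.01,0.04,0,0,0,35],[-0.08,0.01,0.11,0,0,0,35],[-0.13,0.01,0.2,0,0,0,35],[-0.18,0.01,0.29,0,0,0,35],[-0.24,0.01,0.38,0,0,0,35],[-0.3,0.01,0.47,0,0,0,35],[-0.37,0.01,0.58,0,0,0,35],[-0.37,0.01,0.58,0,0,0,35]]}}

```text
time_s: 26.95
tcp_pos: [569.7, 241.8, 238.2]
tcp_rot: [-0.3, -0.082, 0.95, -0.027]
force: [-0.3, -0.0, -1.6]
grip_width: 44.2
gripper_force: 81.8
```

>>> {"method": "send_rows", "body": {"moves": [[-0.04,0,0.06,0,0,0,35],[-0.1,0,0.14,0,0,0,35],[-0.16,0,0.23,0,0,0,35],[-0.22,0,0.32,0,0,0,35],[-0.3,0,0.43,0,0,0,35],[-0.37,0,0.53,0,0,0,35],[-0.43,0,0.62,0,0,0,35],[-0.46,0,0.66,0,0,0,35]]}}

```text
time_s: 27.75
tcp_pos: [569.7, 241.9, 198.4]
tcp_rot: [-0.3, -0.082, 0.95, -0.027]
force: [-0.2, 0.8, -1.4]
grip_width: 44.2
gripper_force: 81.8
```

>>> {"method": "send_rows", "body": {"moves": [[-0.02,0,0.03,0,0,0,35],[-0.04,0,0.06,0,0,0,35],[-0.06,0,0.09,0,0,0,35],[-0.09,0,0.12,0,0,0,35],[-0.11,0,0.15,0,0,0,35],[-0.13,0,0.19,0,0,0,35],[-0.15,0,0.22,0,0,0,35],[-0.15,0,0.22,0,0,0,35]]}}

```text
time_s: 28.55
tcp_pos: [569.6, 242.0, 185.6]
tcp_rot: [-0.299, -0.082, 0.95, -0.026]
force: [0.2, -0.7, -1.4]
grip_width: 44.1
gripper_force: 81.8
```

>>> {"method": "send_rows", "body": {"moves": [[0,0,0,0,0,0,35],[0,0,0,0,0,0,35],[0,0,0,0,0,0,35],[0,0,0,0,0,0,35],[-0.01,0,0.01,0,0,0,35],[-0.01,0,0.02,0,0,0,35],[-0.02,0,0.03,0,0,0,35],[-0.02,0,0.03,0,0,0,35]]}}

```text
time_s: 29.35
tcp_pos: [569.7, 242.0, 184.0]
tcp_rot: [-0.299, -0.082, 0.95, -0.026]
force: [-0.6, 0.3, -2.1]
grip_width: 44.1
gripper_force: 81.8
```

```bash
python3 - <<'E'
from lib import *
P,R=info();g=P-19*R[:,2];print(g.round(1),'roof z est',g[2]+19.1-40)
E
```

```text
t 29.35 P [569.7 242.  184. ] q [ 0.08  1.11 -1.06  1.08  0.55  1.88  0.91] F [-0.6  0.3 -2.1] w 44.1 gf 81.79263308644295 z [-0.564 -0.099 -0.82 ] y [-0.172  0.985 -0.001]
[580.4 243.9 199.6] roof z est 178.6822562753382
```

2.7 mm of height remains, so I creep down.

>>> {"method": "send_rows", "body": {"moves": [[-0.006,0,0.008,0,0,0,35],[-0.012,0,0.016,0,0,0,35],[-0.017,0,0.024,0,0,0,35],[-0.023,0,0.033,0,0,0,35],[-0.029,0,0.04,0,0,0,35],[-0.029,0,0.04,0,0,0,35],[-0.029,0,0.04,0,0,0,35],[-0.029,0,0.04,0,0,0,35]]}}

```text
time_s: 30.15
tcp_pos: [569.8, 242.1, 182.5]
tcp_rot: [-0.299, -0.082, 0.95, -0.026]
force: [-0.2, -1.0, 5.3]
grip_width: 44.0
gripper_force: 82.0
```

>>> {"method": "send_rows", "body": {"moves": [[-0.004,0,0.005,0,0,0,35],[-0.004,0,0.005,0,0,0,35],[-0.006,0,0.008,0,0,0,35],[-0.006,0,0.008,0,0,0,35],[-0.006,0,0.008,0,0,0,35],[-0.006,0,0.008,0,0,0,35],[-0.006,0,0.008,0,0,0,35],[-0.006,0,0.008,0,0,0,35]]}}

```text
time_s: 30.95
tcp_pos: [569.8, 242.1, 182.4]
tcp_rot: [-0.299, -0.083, 0.95, -0.026]
force: [0.4, -2.2, 6.6]
grip_width: 44.2
gripper_force: 82.2
```

The roof is resting on the bar with about 8 N. I open moderately to stay clear of the collars, and back out.

>>> {"method": "send_rows", "body": {"moves": [[0,0,0,0,0,0,44],[0,0,0,0,0,0,47],[0,0,0,0,0,0,52],[0,0,0,0,0,0,58],[0,0,0,0,0,0,64],[0,0,0,0,0,0,64],[0,0,0,0,0,0,64],[0,0,0,0,0,0,64]]}}

```text
time_s: 31.75
tcp_pos: [569.8, 242.1, 181.1]
tcp_rot: [-0.299, -0.082, 0.95, -0.026]
force: [-0.3, -0.0, 0.3]
grip_width: 64.1
gripper_force: 0.0
```

>>> {"method": "send_rows", "body": {"moves": [[0,0,-0.05,0,0,0,64],[0,0,-0.2,0,0,0,64],[0,0,-0.4,0,0,0,64],[0,0,-0.65,0,0,0,64],[0,0,-0.9,0,0,0,64],[0,0,-1.2,0,0,0,64],[0,0,-1.5,0,0,0,64],[0,0,-1.7,0,0,0,64]]}}

```text
time_s: 32.55
tcp_pos: [618.6, 251.2, 252.4]
tcp_rot: [-0.299, -0.083, 0.95, -0.025]
force: [-0.6, 1.1, -0.0]
grip_width: 63.7
gripper_force: 0.0
```

>>> {"method": "send_rows", "body": {"moves": [[0,0,0,0,0,0,64],[0,0,0,0,0,0,64],[0,0,0,0,0,0,64],[0,0,0,0,0,0,64],[0,0,0,0,0,0,64],[0,0,0,0,0,0,64],[0,0,0,0,0,0,64],[0,0,0,0,0,0,64]]}}

```text
time_s: 33.35
tcp_pos: [617.7, 250.5, 250.8]
tcp_rot: [-0.299, -0.082, 0.95, -0.026]
force: [0.4, -0.4, -0.8]
grip_width: 64.3
gripper_force: 0.0
```

```bash
python3 - <<'E'
from lib import *
from bench import manip
info();f=manip.grab_frame('scene');pickle.dump(f,open('scene4.pkl','wb'))
cv2.imwrite('pics/done.png',cv2.resize(f['img'][230:350,330:490],(800,600),interpolation=2))
h=np.array([np.cos(RAIL[2]),np.sin(RAIL[2]),0])
X=w(RAIL,[[39,-22.5,216],[39,22.5,216],[39,-22.5,106],[39,22.5,106],[-39,22.5,216]]);print(((proj(f,X)-[330,230]+.5)*5-.5).round().tolist())
E
```

```text
t 33.35 P [617.7 250.5 250.8] q [-0.08  1.04 -0.78  0.82  0.38  2.01  1.07] F [ 0.4 -0.4 -0.8] w 64.3 gf 0.0 z [-0.564 -0.099 -0.82 ] y [-0.172  0.985 -0.001]
[[237.0, 252.0], [340.0, 304.0], [221.0, 457.0], [316.0, 510.0], [449.0, 195.0]]
```

View pics/done.png

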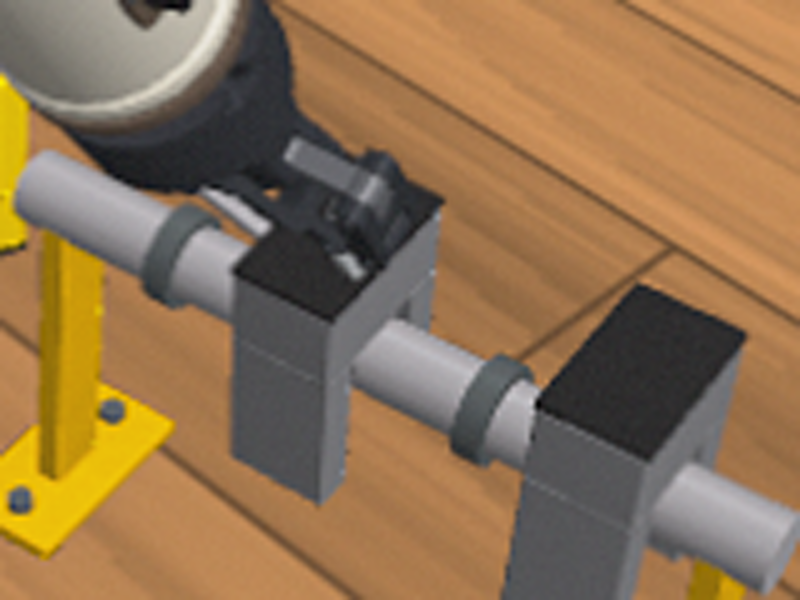

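The saddle hangs between the collars, its top corners at crop (235,270) and (330,320), bottom (232,457) and (320,502). It looks slightly tilted about the bar. I withdraw further and quantify the tilt.

>>> {"method": "send_rows", "body": {"moves": [[0,0,-0.15,0,0,0,64],[0,0,-0.35,0,0,0,64],[0,0,-0.6,0,0,0,64],[0,0,-0.85,0,0,0,64],[0,0,-1.1,0,0,0,64],[0,0,-1.3,0,0,0,64],[0,0,-1.4,0,0,0,64],[0,0,-1.4,0,0,0,64]]}}

```text
time_s: 34.2
tcp_pos: [659.0, 259.8, 338.6]
tcp_rot: [-0.228, -0.084, 0.97, -0.002]
force: [0.7, 0.1, 0.8]
grip_width: 64.2
gripper_force: 0.0
```

```bash
python3 - <<'E'
from lib import *
from bench import manip
P,R=info();f4=pickle.load(open('scene4.pkl','rb'));f5=manip.grab_frame('scene')
a=f4['img'][270:340,370:402].astype(int);b=f5['img'][270:340,370:402].astype(int);print('change of near faces',np.abs(a-b).mean())
px=uc([(235,270),(330,320),(232,457),(320,502),(234,342),(324,380),(346,480),(442,203)],5,[330,230])
L=np.array([[39,-22.5,0],[39,22.5,0],[39,-22.5,110],[39,22.5,110],[39,-22.5,40],[39,22.5,40],[21,22.5,110],[-39,22.5,0.]])
h=np.array([np.cos(RAIL[2]),np.sin(RAIL[2]),0]);l=np.array([-h[1],h[0],0])
def pts(p): # dx,dy,dz of roof from seat, tilt, yaw
    Rb=Ro.from_rotvec(p[3]*l)*Ro.from_rotvec([0,0,p[4]])
    loc=np.c_[L[:,0],L[:,1],40-L[:,2]]
    B=np.c_[h,l,[0,0,1]]
    return Rb.apply(loc@B.T)+[RAIL[0],RAIL[1],176]+B@p[:3]
r=least_squares(lambda p:(proj(f4,pts(p))-px).ravel(),np.zeros(5));print('dx dy dz tilt yaw',r.x.round(3),'rms',np.sqrt((r.fun**2).mean()))
r=least_squares(lambda p:np.r_[(proj(f4,pts(np.r_[p[:2],0,p[2],p[3]]))-px).ravel()],np.zeros(4));print('dz=0:',r.x.round(3),np.sqrt((r.fun**2).mean()))
E
```

```text
t 34.2 P [659.  259.8 338.6] q [-0.2   0.92 -0.46  0.69  0.17  2.01  1.21] F [0.7 0.1 0.8] w 64.2 gf 0.0 z [-0.441 -0.043 -0.896] y [-0.164  0.986  0.033]
change of near faces 6.205059523809524
dx dy dz tilt yaw [-2.7828e+01 -1.5476e+01 -3.2441e+01  7.0000e-02 -8.0000e-03] rms 0.614101017192902
dz=0: [ 1.233  0.615  0.095 -0.017] 0.9083228108313849
```

>>> {"method": "send_rows", "body": {"moves": [[0,0,0,0,0,0,64],[0,0,0,0,0,0,64],[0,0,0,0,0,0,64],[0,0,0,0,0,0,64],[0,0,0,0,0,0,64],[0,0,0,0,0,0,64],[0,0,0,0,0,0,64],[0,0,0,0,0,0,64]]}}

```text
time_s: 35.05
tcp_pos: [658.4, 259.4, 336.6]
tcp_rot: [-0.23, -0.084, 0.97, -0.003]
force: [-0.2, 1.0, -0.4]
grip_width: 64.2
gripper_force: 0.0
```

```bash
python3 - <<'E'
from lib import *
from bench import manip
info();F=[manip.grab_frame('scene')['img'] for _ in range(4)]
c=lambda i:cv2.GaussianBlur(i[265:340,368:402],(5,5),0).astype(np.float32)
f4=pickle.load(open('scene4.pkl','rb'))['img']
g=lambda i:cv2.cvtColor(i[265:340,368:402],cv2.COLOR_BGR2GRAY).astype(np.float32)
for k in range(1,4): print(np.abs(c(F[0])-c(F[k])).mean(),cv2.phaseCorrelate(g(F[0]),g(F[k])))
print('vs earlier',cv2.phaseCorrelate(g(f4),g(F[0])))
cv2.imwrite('pics/end.png',cv2.resize(F[3][230:350,330:490],(800,600),interpolation=2))
E
```

```text
t 35.05 P [658.4 259.4 336.6] q [-0.2   0.92 -0.45  0.69  0.16  2.01  1.22] F [-0.2  1.  -0.4] w 64.2 gf 0.0 z [-0.445 -0.045 -0.895] y [-0.164  0.986  0.032]
0.38993463 ((0.031097662367294276, 0.47631106996630734), 1.0128147534970884)
0.39411765 ((-0.011808871792155173, 0.49385720184777426), 0.9863415274796663)
0.4069281 ((-0.006251146118451345, 0.4622302789222772), 0.9893460157182482)
vs earlier ((0.5301503145970408, 0.29677979762517737), 0.6612796924732349)
```

View pics/end.png

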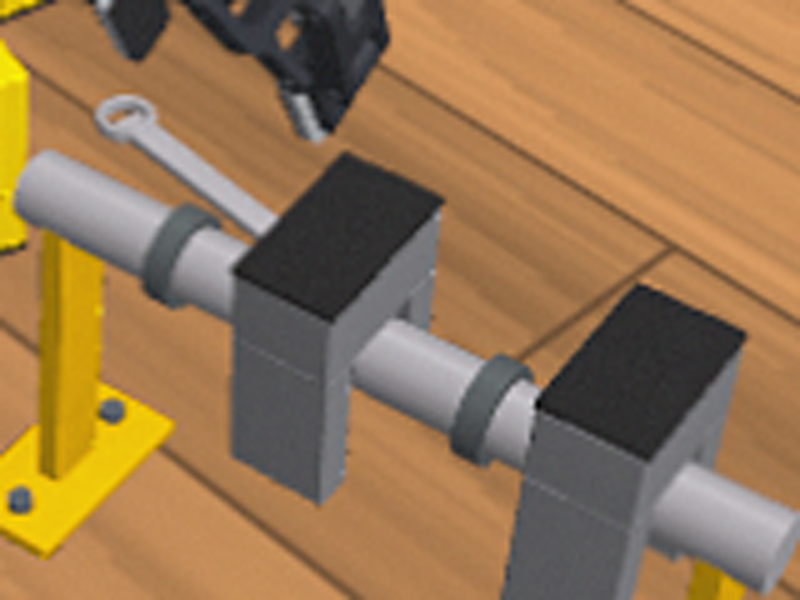

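The saddle is at rest on the bar, square and midway between the collars at crop (180,255) and (490,410). It tilts only about 0.1 rad, within the limit, and the gripper is clear. Handing in.

```bash
python3 -c "
from bench import manip
print(manip.hand_in())"
```

```text
the job is handed in; nothing more can be done
None
```

The job is handed in (no verdict was shown): the saddle was set down on its side, regripped and lowered onto the bar, where images show it released and at rest midway between the collars, tilted about 0.1 rad against a limit of 0.24.

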